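# Make up the blue batch's sampling kit

### The arm

A 6-joint arm with a two-finger parallel gripper is mounted at the origin on a cart in front of the work surface, level with it; the furniture and walls round the work are solid. World frame = base frame: x ahead of the robot, y to its left, z up, the work surface at z = 0. Lengths are in m, angles in rad, forces in N, time in s.
With the tool pointing down it reaches from about 0.375 to 0.975 m from the base axis. Payload 3.8 kg.
Tool frame: the origin (TCP) lies midway between the tips of the shut fingers; the grasp point (between the pads) lies 19 mm behind it; x points along the fingers, y is the direction in which the jaws open and shut, and the axes are right-handed (so a half turn about x gives the same grasp; the last joint's range is limited). The gripper opens to 85 mm and grips with 20 to 120 N. Pads are 22 mm wide; open, the fingers measure 114 mm over their backs; the gripper's body (76 mm by 85 mm) begins 54 mm behind the grasp point. The pads swing forward as they close: fully open they stand 13 mm farther back than shut.
Start: joints at [1.184, 0.264, 1.604, -0, 1.274, -0.037], TCP at [0.231, 0.634, 0.231] pointing down, gripper open.
Joint ranges: [-2.63, 2.63], [-0.94, 2.18], [0.31, 2.57], [-1.31, 4.45], [0, 2.66], [-2.55, 2.55]. Speed limits (rad/s): [2.57, 2.57, 3.14, 3.14, 3.14, 3.14].

### API

Orientations are given as a rotation vector (axis times angle).
In Python, from workcell import read_state, read_camera, get_calibration, finish_job gives the robot as it stands. The module is installed in compiled form; this text tells all that it offers.
- The arm moves only by the shell command python3 -m creep 'ROWS' [FORCE]. ROWS is JSON, a list of rows, each a list of 3 entries, a list of its own where there are three numbers: the closure in counts, from 0 (fully open) to 255 (shut), then the shift along the world's x, y, z in mm, then the turn about the world's z in rad. In form: [[hand, [tx, ty, tz], spin], ...]. A call has exactly 8 rows; each row shifts and turns the commanded pose from where the row before left it; what a row does not reach is not made up. A row lasts 1/12 s, in which the tool goes at most 41.7 mm and 7.16 degrees, less where a joint would pass 70% of its speed; a pose out of reach is approached as far as the arm can. A call is refused whole if a number of a shift passes 41.7 or a number of a turn 0.125, either way. A call with a gripper value outside its range is refused whole. The fingers move at their own pace and stop on an object; FORCE is the grip in N (left out, the last holds). Time passes only in rows, so rows that do not move let the fingers close, or fill a call up. It gives the time, the measured TCP pose, the force and the opening at its end, in the units of the state.
- read_state(): the state, without advancing time (a new reading comes with each control period).
- read_camera(name): name is "scene" or "side" or "wrist"; returns (picture, depth): 480x640x3 uint8, blue, green, red; 480x640 float32, m along the optical axis (not along the pixel's ray), 0 where there is no reading.
- get_calibration(name): a dict with "K" (3x3 intrinsics, pixels), "eye" and "orientation" of the camera in the world. Camera axes: x right, y down, z forward; pixel columns grow to the right and rows downward; lengths in m; the calibration is good to about 2 mm. A picture is of the moment at which its call begins: read the wrist's pose just before it. get_calibration takes no time and is no camera call; for the wrist camera it gives the pose at the moment of the call.
- finish_job(): hands the job in, once; it reports no verdict.
The state is a dict: "time": time; "q": joint angles; "joint_vel": joint speeds; "joint_torque": joint torques, N m; "tool_pos": TCP position; "tcp_rot": TCP orientation; "wrist_force": force on the tool from outside, world axes, zero at the start; "torque": the same for the moment, N m; "width": opening from 0.0 (shut) to 1.0 (fully open).
Only numpy, scipy, OpenCV 4.12 (cv2) and the standard library are available. Lean on these libraries where they do the work, as an engineer would, in place of code of your own. Each camera call takes 0.05 s, during which the arm holds its last target.

### The job

Make up the sampling kit for the blue batch in the blue caddy: lay the blue marker in the two V saddles of the pen rest, stand the blue-lidded cup upright inside the grey ring, and lay the two blue pegs flat in the twin-pocket tray, one in each pocket. The red marker, red peg and red-lidded cup belong to another batch: leave them where they are.

Things in the scene. Friction and masses are not known exactly. Their poses are not given: they have to be found in the camera images.
- marker_blue: felt marker lying on the bench, 124 mm long, round, 18 mm thick, blue cap and barrel end with a white band; origin below its middle, on the bench; its y axis runs along it, z up (its axis is 9 mm above the origin; it can roll); it points roughly away from the robot. Belongs in the kit.
- peg_blue_1: blue spring peg lying flat on the bench, 71 mm long (its y axis), 21 mm wide (x), 10 mm high; rigid, jaws do not open; origin at the centre of its underside; points roughly away from the robot. One of two alike. Belongs in the kit.
- peg_blue_2: blue spring peg lying flat on the bench, 71 mm long (its y axis), 21 mm wide (x), 10 mm high; rigid, jaws do not open; origin at the centre of its underside; points roughly away from the robot. One of two alike. Belongs in the kit.
- cup_blue: off-white sample cup standing upright, with a fixed blue lid: 58 mm high, base 48 mm across, lid 64 mm across (the widest part, 53 to 58 mm above the base); origin at the centre of its base, z up, any yaw. Belongs in the kit.
- marker_red: felt marker lying on the bench, 124 mm long, round, 18 mm thick, red cap and barrel end with a white band; origin below its middle, on the bench; its y axis runs along it, z up (its axis is 9 mm above the origin; it can roll); it points roughly away from the robot. Does not belong; leave it alone.
- peg_red: red spring peg lying flat on the bench, 71 mm long (its y axis), 21 mm wide (x), 10 mm high; rigid, jaws do not open; origin at the centre of its underside; points roughly away from the robot. Does not belong; leave it alone.
- cup_red: off-white sample cup standing upright, with a fixed red lid: 58 mm high, base 48 mm across, lid 64 mm across (the widest part, 53 to 58 mm above the base); origin at the centre of its base, z up, any yaw. Does not belong; leave it alone.
- pen_rest: Pen rest: white insert 146 (x) x 94 mm (y), fixed in the blue caddy; origin at the centre of its underside, 4 mm above the bench; x points to the left (+y) within 10 deg. Two grey V saddles, 20 mm thick, at x = -46 and +46 mm, open between them for fingers. The marker lies in both along x, its axis at y = 0, 22 mm above the origin; the V is 37 mm wide at its top, 27 mm up.
- twin_pocket: Twin-pocket tray: white insert 146 (x) x 94 mm (y), fixed in the blue caddy; origin at the centre of its underside, 4 mm above the bench; x points to the left (+y) within 10 deg. Two pockets 68 (x) x 88 mm (y), centred at x = -36 and +36 mm, y = 0; floor 3 mm, wall tops 12 mm above the origin. A peg lies flat in a pocket, along y.
- cup_ring: Cup ring: white insert 146 (x) x 94 mm (y), fixed in the blue caddy; origin at the centre of its underside, 4 mm above the bench; x points to the left (+y) within 10 deg. Grey ring at its centre, 68 mm inner, 76 outer diameter; top 22, floor 4 mm above the origin. The caddy (160 x 300 mm, walls 26 mm above the bench) is fixed; its inserts stand in a row along x in any order.
Not all that is in view belongs to the job. Leave any white look-alike of the peg_blue_1 alone. Leave any green look-alike of the cup_blue alone.

How it is judged:
By the outcome, as a careful person would: the job done as asked, in the order asked, and still so for the second after the job is handed in, with the robot touching nothing.
It also fails if it takes over 120 s, if anything falls off the work surface, if the arm or the gripper's body presses on something with over 40 N, if the wrist force passes 120 N, or if a joint passes its speed limit or range.

## Working session

There is one attempt and no reset: what is moved stays moved. The work goes in short steps, Python scripts to look and compute and a shell command to move; the robot and the scene stay as the last step left them, time stands still between calls to the robot, and variables do not carry over. Pictures are saved under pics/ and viewed, and the job is handed in when it is done.

```bash
mkdir -p pics; python3 - <<'E'
from workcell import *
import cv2
s=read_state();print(s)
for n in ("scene","side","wrist"):
    c=get_calibration(n);p,d=read_camera(n);cv2.imwrite(f"pics/{n}0.png",p)
    print(n,c)
E
```

```text
{'time': 0.0, 'q': array([ 1.18410463e+00,  2.64773156e-01,  1.60538317e+00,  3.58983793e-05,
        1.27369458e+00, -3.68953884e-02]), 'joint_vel': array([ 0.00041631, -0.00100362, -0.00131839, -0.00133528,  0.00098103,
       -0.00109604]), 'joint_torque': array([ 1.84389886e-03, -5.15092385e+01, -3.67326558e+01,  2.13273188e-05,
        1.26670586e-02, -1.44543662e-05]), 'tool_pos': array([0.23103755, 0.6334482 , 0.22994359]), 'tcp_rot': array([ 0.27276764,  1.55382085, -0.27623903]), 'wrist_force': array([-0.68234987,  0.14153639, -0.12675955]), 'torque': array([ 0.03095194, -0.01279107, -0.00639556]), 'width': 1.0026863829848653}
scene {'K': array([[519.99566676,   0.        , 313.91013381],
       [  0.        , 519.99566676, 232.65063873],
       [  0.        ,   0.        ,   1.        ]]), 'eye': array([-0.05875084,  0.46817012,  0.59187285]), 'orientation': array([-1.05413233,  2.22367065, -1.15108271])}
side {'K': array([[441.53225447,   0.        , 317.43473841],
       [  0.        , 441.53225447, 235.66756729],
       [  0.        ,   0.        ,   1.        ]]), 'eye': array([0.28311728, 0.68297098, 0.52630624]), 'orientation': array([-0.56018131,  2.51601872, -1.41376844])}
wrist {'K': array([[358.68058919,   0.        , 321.5015117 ],
       [  0.        , 358.68058919, 243.80765983],
       [  0.        ,   0.        ,   1.        ]]), 'eye': array([0.16246941, 0.66044544, 0.3727477 ]), 'orientation': array([2.3663588 , 1.65549498, 0.24504656])}
```

View pics/scene0.png

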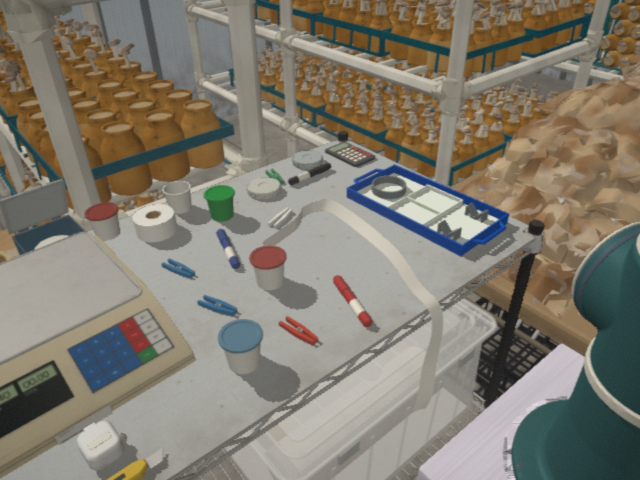

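View pics/side0.png

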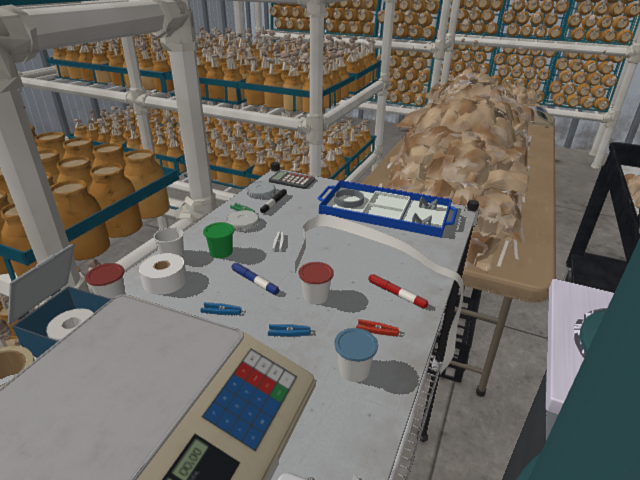

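View pics/wrist0.png

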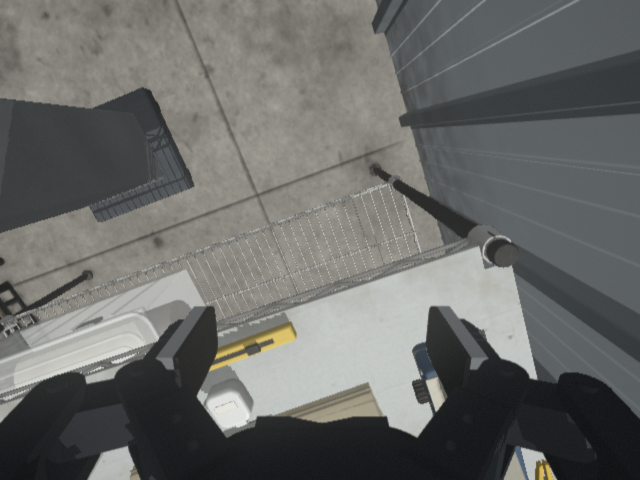

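```bash
cat > h.py <<'E'
from workcell import *
import cv2, numpy as np
from scipy.spatial.transform import Rotation as R
def ray(c,u,v):
    d=R.from_rotvec(c['orientation']).as_matrix()@np.linalg.inv(c['K'])@np.array([u,v,1.]);return np.array(c['eye']),d
def onz(c,u,v,z):
    e,d=ray(c,u,v);return e+d*(z-e[2])/d[2]
def cloud(c,dep):
    v,u=np.mgrid[:480,:640];K=c['K']
    P=np.stack([(u-K[0,2])/K[0,0]*dep,(v-K[1,2])/K[1,1]*dep,dep],-1)
    return P@R.from_rotvec(c['orientation']).as_matrix().T+c['eye']
def ortho(c,img,z,x0,x1,y0,y1,s):
    # top view: up = +x, left = +y ; s px per m
    Rm=R.from_rotvec(c['orientation']).as_matrix()
    def pj(P):
        q=c['K']@(Rm.T@(P-c['eye']));return q[:2]/q[2]
    W=int((y1-y0)*s);H=int((x1-x0)*s)
    src=np.float32([pj(np.array([x,y,z])) for x,y in((x1,y1),(x1,y0),(x0,y0),(x0,y1))])
    M=cv2.getPerspectiveTransform(src,np.float32([[0,0],[W,0],[W,H],[0,H]]))
    return cv2.warpPerspective(img,M,(W,H),flags=cv2.INTER_CUBIC)
E
python3 - <<'E'
from h import *
for n in("scene","side"):
    p=cv2.imread(f"pics/{n}0.png");c=get_calibration(n)
    o=ortho(c,p,0.0,.3,1.0,-.4,.6,800)
    for i in range(0,10): cv2.line(o,(int(i*80),0),(int(i*80),559),(0,255,255) if i==6 else (200,200,200),1)
    for i in range(1,7): cv2.line(o,(0,i*80),(800,i*80),(200,200,200),1)
    cv2.imwrite(f"pics/{n}o.png",o)
    p,d=read_camera(n);C=cloud(c,d);np.savez(f"pics/{n}.npz",p=p,C=C)
    hsv=cv2.cvtColor(p,cv2.COLOR_BGR2HSV)
    m=((hsv[...,1]>110)&((hsv[...,0]<8)|(hsv[...,0]>172)|((hsv[...,0]>95)&(hsv[...,0]<125)))).astype(np.uint8)
    k,l,st,ce=cv2.connectedComponentsWithStats(m)
    for i in range(1,k):
        if st[i,4]>60:
            q=C[(l==i)];q=q[(q[:,2]>-.02)&(q[:,2]<.1)]
            if len(q)<40: continue
            print(n,ce[i].round(),hsv[l==i].mean(0).round(),'med',np.median(q,0).round(3),'min',q.min(0).round(3),'max',q.max(0).round(3))
E
```

```text
scene [ 15. 129.] [ 96. 149.  71.] med [1.439 0.298 0.06 ] min [1.319 0.281 0.046] max [1.518 0.3   0.07 ]
scene [199. 140.] [ 96. 118.  69.] med [ 1.064 -0.047  0.054] min [ 1.06  -0.076  0.042] max [ 1.07  -0.012  0.065]
scene [166. 150.] [ 97. 121.  67.] med [1.063 0.041 0.054] min [ 1.058 -0.004  0.042] max [1.071 0.094 0.066]
scene [126. 162.] [ 96. 119.  68.] med [1.062 0.145 0.055] min [1.055 0.122 0.043] max [1.066 0.163 0.064]
scene [106. 170.] [ 97. 121.  66.] med [1.061 0.194 0.052] min [1.054 0.159 0.042] max [1.066 0.22  0.065]
scene [428. 211.] [110. 177. 119.] med [ 0.497 -0.246  0.02 ] min [ 0.364 -0.371  0.001] max [ 0.717 -0.191  0.031]
scene [101. 211.] [  4. 135. 124.] med [0.883 0.266 0.058] min [0.853 0.236 0.055] max [0.914 0.297 0.061]
scene [267. 257.] [  3. 129. 138.] med [0.548 0.101 0.058] min [0.518 0.07  0.055] max [0.579 0.133 0.061]
scene [179. 269.] [103. 129. 123.] med [0.675 0.21  0.011] min [0.647 0.195 0.003] max [0.717 0.228 0.014]
scene [343. 288.] [  2. 152. 156.] med [0.439 0.025 0.018] min [0.41  0.01  0.011] max [0.473 0.037 0.021]
scene [21
[... 2668 characters left out ...]
903 0.373 0.043] min [0.898 0.326 0.011] max [0.909 0.417 0.062]
side [420. 302.] [  2. 186. 129.] med [0.368 0.048 0.015] min [0.356 0.037 0.006] max [0.38  0.054 0.02 ]
side [220. 309.] [103. 173. 105.] med [0.683 0.211 0.01 ] min [0.649 0.196 0.002] max [0.718 0.229 0.014]
side [378. 328.] [  4. 185. 131.] med [0.418 0.137 0.01 ] min [0.384 0.125 0.002] max [0.454 0.151 0.014]
side [288. 330.] [103. 175. 105.] med [0.551 0.208 0.01 ] min [0.518 0.188 0.003] max [0.584 0.227 0.014]
side [ 33. 342.] [101. 138.  76.] med [0.869 0.423 0.043] min [0.818 0.418 0.009] max [0.901 0.426 0.061]
side [244. 405.] [ 90. 171.  96.] med [0.515 0.392 0.054] min [0.476 0.337 0.039] max [0.55  0.434 0.068]
```

View pics/sceneo.png

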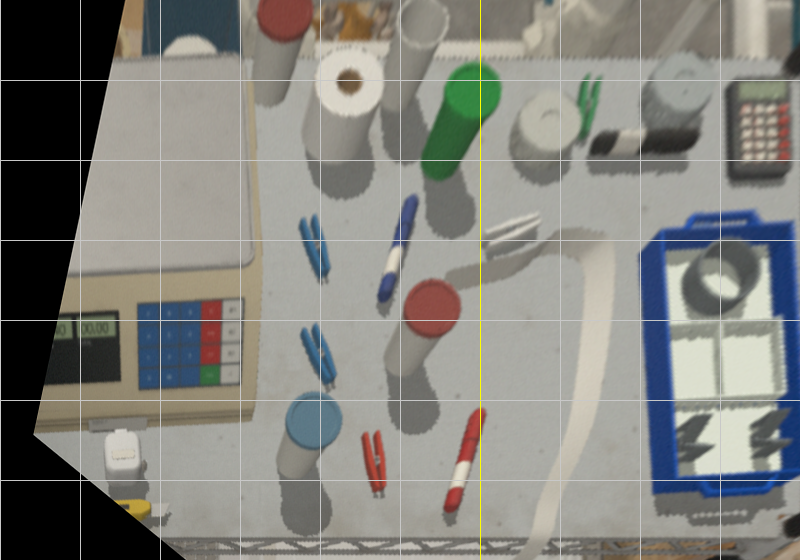

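```bash
python3 - <<'E'
from h import *
# height-map from both clouds, 1 px=1.25mm
best={}
H=np.full((560,800),-1.);I=np.zeros((560,800,3),np.uint8)
for n in("scene","side"):
    z=np.load(f"pics/{n}.npz");C=z['C'].reshape(-1,3);P=z['p'].reshape(-1,3)
    r=((1.0-C[:,0])*800).round().astype(int);k=((.6-C[:,1])*800).round().astype(int)
    ok=(r>=0)&(r<560)&(k>=0)&(k<800)&(C[:,2]<.5)
    for a,b,h,col in zip(r[ok],k[ok],C[ok,2],P[ok]):
        if h>H[a,b]: H[a,b]=h;I[a,b]=col
np.save('pics/H.npy',H)
I=cv2.dilate(I,np.ones((3,3)))
for i in range(10): cv2.putText(I,f"{.6-i*.1:.1f}",(i*80,10),0,.35,(0,255,255),1);cv2.line(I,(i*80,0),(i*80,559),(90,90,90),1)
for i in range(7): cv2.putText(I,f"{1-i*.1:.1f}",(0,i*80+10),0,.35,(0,255,255),1);cv2.line(I,(0,i*80),(799,i*80),(90,90,90),1)
cv2.imwrite("pics/top.png",I)
# blue pegs, marker, cup
def show(name,q):
    q2=q[:,:2];c=q2.mean(0);w,V=np.linalg.eigh(np.cov((q2-c).T));a=V[:,1];
    if a[0]<0:a=-a
    t=(q2-c)@a;s=(q2-c)@V[:,0]
    mid=c+a*(t.max()+t.min())/2
    print(name,len(q),'mid',mid.round(4),'ang deg',np.degrees(np.arctan2(a[1],a[0])).round(1),'len',np.ptp(t).round(4),'wid',np.ptp(s).round(4),'zmax',q[:,2].max().round(4))
for n in("scene","side"):
    z=np.load(f"pics/{n}.npz");C=z['C'];
    for nm,(x0,x1,y0,y1,zl,zh) in dict(pegfar=(.63,.73,.18,.24,.004,.03),pegnear=(.5,.595,.17,.24,.004,.03),marker=(.6,.76,.07,.15,.005,.03),cuplid=(.35,.52,.18,.3,.05,.07)).items():
        m=(C[...,0]>x0)&(C[...,0]<x1)&(C[...,1]>y0)&(C[...,1]<y1)&(C[...,2]>zl)&(C[...,2]<zh)
        q=C[m]
        show(n+' '+nm,q)
        if nm=='cuplid': print(q.min(0),q.max(0))
E
```

```text
scene pegfar 414 mid [0.6806 0.2106] ang deg 9.9 len 0.1053 wid 0.0683 zmax 0.014
scene pegnear 564 mid [0.5469 0.2062] ang deg 16.7 len 0.1058 wid 0.0821 zmax 0.0136
scene marker 428 mid [0.6789 0.1113] ang deg -15.1 len 0.168 wid 0.0913 zmax 0.0216
scene cuplid 1266 mid [0.4582 0.2567] ang deg 30.8 len 0.1478 wid 0.064 zmax 0.0615
[0.39100225 0.2023077  0.05029635] [0.51917599 0.29981547 0.06153508]
side pegfar 554 mid [0.6798 0.2101] ang deg 12.6 len 0.1071 wid 0.0721 zmax 0.0137
side pegnear 643 mid [0.5471 0.2069] ang deg 18.1 len 0.1007 wid 0.0896 zmax 0.0143
side marker 502 mid [0.6803 0.1134] ang deg -11.2 len 0.1553 wid 0.1026 zmax 0.0285
side cuplid 1198 mid [0.457  0.2603] ang deg 35.8 len 0.1478 wid 0.0635 zmax 0.0611
[0.39219809 0.2010961  0.05005416] [0.51979681 0.29995017 0.06106757]
```

View pics/top.png

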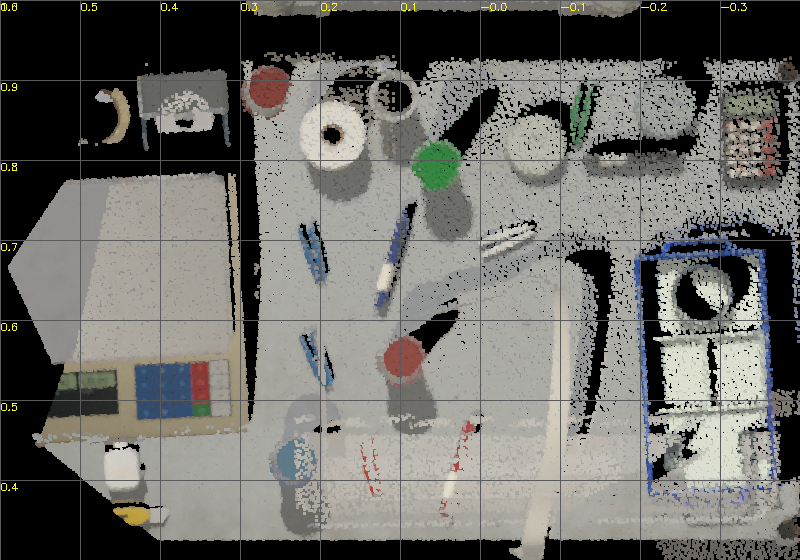

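```bash
python3 - <<'E'
from h import *
H=np.load('pics/H.npy')
def at(x,y,r=4):
    i=int((1-x)*800);j=int((.6-y)*800);w=H[i-r:i+r+1,j-r:j+r+1];w=w[w>-.9];return (np.percentile(w,[5,50,95]).round(3) if len(w) else None)
for x in(.47,.44,.40,.36):print(x,[at(x,y) for y in(.22,.1,0,-.05,-.2,-.3)])
print('ribbon',[(x,y,at(x,y)) for x,y in((.66,-.1),(.6,-.1),(.5,-.09),(.4,-.08),(.66,0),(.68,-.05),(.69,-.1))])
print('scale',at(.7,.4),at(.5,.35))
for n in("scene","side"):
    z=np.load(f"pics/{n}.npz");C=z['C']
    for nm,(uv) in dict(scene=[(180,350),(343,288),(430,290),(415,275),(300,330)],side=[(450,270),(440,255)])[n:=n] and []: pass
    print(n, 'pix with z>.1 in area', ((C[...,2]>.08)&(C[...,2]<.6)&(C[...,0]>.3)&(C[...,0]<.5)&(C[...,1]<.2)&(C[...,1]>-.35)).sum())
    m=(C[...,2]>.08)&(C[...,2]<.6)&(C[...,0]>.3)&(C[...,0]<.5)&(C[...,1]<.2)&(C[...,1]>-.35)
    v,u=np.nonzero(m); print(u.min() if len(u) else 0,u.max() if len(u) else 0,v.min() if len(u) else 0,v.max() if len(u) else 0, C[m].mean(0))
E
```

```text
0.47 [array([-0.242,  0.003,  0.004]), array([0.   , 0.003, 0.005]), array([-0.243,  0.002,  0.004]), array([-0.244,  0.003,  0.005]), array([-0.244,  0.003,  0.027]), array([0.008, 0.009, 0.011])]
0.44 [array([-0.245,  0.058,  0.06 ]), array([-0.243,  0.003,  0.004]), array([-0.244,  0.002,  0.004]), array([-0.244,  0.003,  0.004]), array([-0.244,  0.003,  0.025]), array([-0.243,  0.008,  0.01 ])]
0.4 [array([0.002, 0.058, 0.06 ]), array([-0.247,  0.002,  0.004]), array([-0.247,  0.003,  0.004]), array([-0.247,  0.003,  0.004]), array([0.001, 0.003, 0.004]), array([-0.248, -0.242,  0.01 ])]
0.36 [array([-0.191,  0.003,  0.005]), array([-0.337,  0.003,  0.004]), array([-0.43 ,  0.002,  0.004]), array([-0.506,  0.001,  0.004]), array([-0.498, -0.   ,  0.004]), array([-0.492,  0.002,  0.004])]
ribbon [(0.66, -0.1, array([0.002, 0.003, 0.004])), (0.6, -0.1, array([0.002, 0.043, 0.051])), (0.5, -0.09, array([0.002, 0.032, 0.036])), (0.4, -0.08, array([-0.247,  0.02 ,  0.023])), (0.66, 0, array([0.002, 0.003, 0.004])), (0.68, -0.05, array([0.001, 0.003, 0.006])), (0.69, -0.1, array([0.002, 0.003, 0.005]))]
scale [0.09  0.091 0.092] [0.046 0.048 0.051]
scene pix with z>.1 in area 0
0 0 0 0 [nan nan nan]
side pix with z>.1 in area 0
0 0 0 0 [nan nan nan]<stdin>:13: RuntimeWarning: Mean of empty slice.
  ret = um.true_divide(
```

```bash
python3 - <<'E'
from h import *
def show(name,q):
    q2=q[:,:2]
    (cx,cy),(w,h),a=cv2.minAreaRect((q2*1000).astype(np.float32))
    if w<h: w,h=h,w;a+=90
    a=(a+90)%180-90
    print(name,len(q),'rect',round(cx,1),round(cy,1),'len',round(w,1),'wid',round(h,1),'ang',round(a,1),'mean',q2.mean(0).round(4))
A=dict(pegfar=(.62,.74,.18,.245,.009,.03),pegnear=(.5,.595,.17,.24,.009,.03),marker=(.6,.76,.08,.145,.010,.03),cuplid=(.35,.475,.18,.3,.056,.07),
 redcup=(.5,.6,.06,.14,.056,.07),ring=(.55,.70,-.35,-.22,.024,.035),rest=(.38,.48,-.345,-.22,.026,.04),tray=(.45,.6,-.345,-.22,.0155,.022),caddywall=(.35,.75,-.4,-.15,.027,.034))
ac={k:[] for k in A}
for n in("scene","side"):
    z=np.load(f"pics/{n}.npz");C=z['C'];hsv=cv2.cvtColor(z['p'],cv2.COLOR_BGR2HSV)
    for nm,(x0,x1,y0,y1,zl,zh) in A.items():
        m=(C[...,0]>x0)&(C[...,0]<x1)&(C[...,1]>y0)&(C[...,1]<y1)&(C[...,2]>zl)&(C[...,2]<zh)
        if nm.startswith('peg'):m&=(hsv[...,1]>100)
        if nm in('ring','rest'): m&=(hsv[...,1]<90)
        if nm=='caddywall': m&=(hsv[...,1]>150)
        show(n+' '+nm,C[m]);ac[nm].append(C[m])
for k in ac: show('BOTH '+k,np.vstack(ac[k]))
import pickle
for n in("scene","side"):
    z=np.load(f"pics/{n}.npz");p=z['p']
    cr=p[165:250,340:520] if n=='scene' else p[175:240,310:470]
    cv2.imwrite(f"pics/{n}_cad.png",cv2.resize(cr,None,fx=4.3,fy=4.3,interpolation=cv2.INTER_CUBIC))
E
```

```text
scene pegfar 156 rect 681.5 209.7 len 69.0 wid 20.8 ang 17.7 mean [0.6792 0.2101]
scene pegnear 214 rect 548.1 205.1 len 68.3 wid 21.2 ang 22.4 mean [0.5463 0.2048]
scene marker 363 rect 673.9 111.6 len 119.1 wid 17.2 ang -15.8 mean [0.6687 0.1141]
scene cuplid 1164 rect 422.9 233.3 len 64.2 wid 62.9 ang -56.1 mean [0.4224 0.2342]
scene redcup 684 rect 550.1 100.4 len 64.7 wid 61.6 ang -33.7 mean [0.5494 0.1009]
scene ring 177 rect 642.7 -288.9 len 105.9 wid 105.8 ang 81.0 mean [ 0.6349 -0.2748]
scene rest 152 rect 423.3 -285.4 len 113.9 wid 73.1 ang -87.6 mean [ 0.431  -0.2815]
scene tray 194 rect 525.4 -282.2 len 149.1 wid 123.6 ang -0.4 mean [ 0.5335 -0.2829]
scene caddywall 80 rect 534.6 -279.5 len 299.6 wid 159.2 ang 3.5 mean [ 0.5219 -0.2615]
side pegfar 220 rect 682.3 211.0 len 68.3 wid 21.4 ang 15.4 mean [0.6819 0.2105]
side pegnear 237 rect 550.4 206.1 len 67.7 wid 20.5 ang 26.3 mean [0.5486 0.2058]
side marker 416 rect 676.4 111.5 len 125.7 wid 17.5 ang -16.2 mean [0.6723 0.115 ]
side cuplid 1122 rect 423.5 234.5 len 63.9 wid 62.2 ang 77.7 mean [0.4234 0.2352]
side redcup 6
[... 457 characters left out ...]
ng 16.3 mean [0.6808 0.2104]
BOTH pegnear 451 rect 549.0 205.4 len 70.2 wid 21.5 ang 23.8 mean [0.5475 0.2053]
BOTH marker 779 rect 676.4 111.3 len 125.7 wid 17.9 ang -16.1 mean [0.6706 0.1146]
BOTH cuplid 2286 rect 423.8 234.1 len 64.6 wid 63.5 ang -46.2 mean [0.4229 0.2347]
BOTH redcup 1304 rect 550.0 100.6 len 64.9 wid 62.9 ang -31.1 mean [0.5497 0.1012]
BOTH ring 294 rect 647.2 -291.8 len 117.0 wid 106.5 ang -88.8 mean [ 0.6339 -0.2747]
BOTH rest 218 rect 423.3 -285.4 len 113.9 wid 73.1 ang -87.6 mean [ 0.4333 -0.2801]
BOTH tray 291 rect 525.3 -282.1 len 149.3 wid 123.6 ang -0.5 mean [ 0.5333 -0.2821]
BOTH caddywall 129 rect 540.0 -279.0 len 310.7 wid 159.4 ang 3.4 mean [ 0.5211 -0.2601]
```

View pics/scene_cad.png

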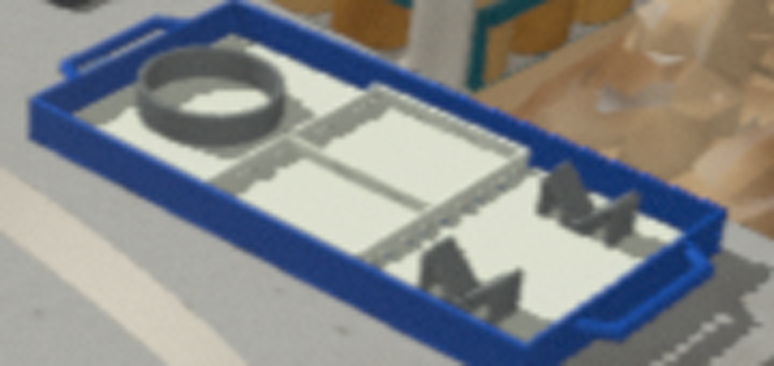

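```bash
cat > st.py <<'E'
from h import *
def st():
    s=read_state();M=R.from_rotvec(s['tcp_rot']).as_matrix()
    print('t',round(s['time'],2),'tcp',(s['tool_pos']*1000).round(1),'x',M[:,0].round(3),'jaw deg',np.degrees(np.arctan2(M[1,1],M[0,1])).round(2),'q1,q6',s['q'][[0,5]].round(3),'w',round(s['width']*85,1),'F',s['wrist_force'].round(1))
if __name__=='__main__': st()
E
python3 st.py; python3 -m creep '[[0,[0,0,0],0],[0,[0,0,0],0],[0,[0,0,0],0],[0,[0,0,0],0],[0,[20,-20,0],0.1],[0,[40,-41,20],0],[0,[40,-41,20],0],[0,[40,-41,20],0]]'; python3 st.py
```

```text
t 0.25 tcp [231.2 633.8 230.6] x [-0.    -0.001 -1.   ] jaw deg 69.96 q1,q6 [ 1.184 -0.037] w 84.9 F [-0.4 -0.1  0. ]
time: 0.92
tool_pos: [0.3341, 0.5285, 0.2725]
tcp_rot: [0.194, 1.562, -0.196]
wrist_force: [1.0, 0.7, 0.8]
width: 0.998
t 0.92 tcp [334.1 528.5 272.5] x [-0.    -0.001 -1.   ] jaw deg 75.77 q1,q6 [ 0.967 -0.355] w 84.9 F [1.  0.7 0.8]
```

```bash
python3 -m creep '[[0,[11,-40,0],0],[0,[11,-40,0],0],[0,[11,-40,0],0],[0,[11,-40,0],0],[0,[11,-40,0],0],[0,[11,-40,0],0],[0,[11,-40,0],0],[0,[11,-40,0],0]]'; python3 -m creep '[[0,[11,-40,0],0],[0,[11,-40,0],0],[0,[11,-40,0],0],[0,[11,-40,0],0],[0,[11,-40,0],0],[0,[11,-40,0],0],[0,[11,-40,0],0],[0,[11,-40,0],0]]';python3 -m creep '[[0,[11,-40,0],0],[0,[11,-40,0],0],[0,[11,-40,0],0],[0,[11,-30,0],0],[0,[0,0,0],0],[0,[0,0,0],0],[0,[0,0,0],0],[0,[0,0,0],0]]';  python3 st.py; python3 - <<'E'
from h import *
c=get_calibration('wrist');p,d=read_camera('wrist');np.savez('pics/w1.npz',p=p,d=d,C=cloud(c,d),**c)
cv2.imwrite('pics/w1.png',p)
E
```

```text
time: 1.58
tool_pos: [0.4218, 0.2078, 0.2729]
tcp_rot: [0.196, 1.561, -0.195]
wrist_force: [2.0, 0.4, 0.5]
width: 1.001
time: 2.25
tool_pos: [0.5099, -0.1126, 0.273]
tcp_rot: [0.196, 1.561, -0.196]
wrist_force: [1.6, 0.7, -0.4]
width: 0.998
time: 2.92
tool_pos: [0.5534, -0.2591, 0.2725]
tcp_rot: [0.196, 1.562, -0.195]
wrist_force: [-1.1, 0.4, 0.3]
width: 0.999
t 2.92 tcp [ 553.4 -259.1  272.5] x [-0.     0.001 -1.   ] jaw deg 75.74 q1,q6 [-0.479 -1.801] w 85.0 F [-1.1  0.4  0.3]
```

View pics/w1.png

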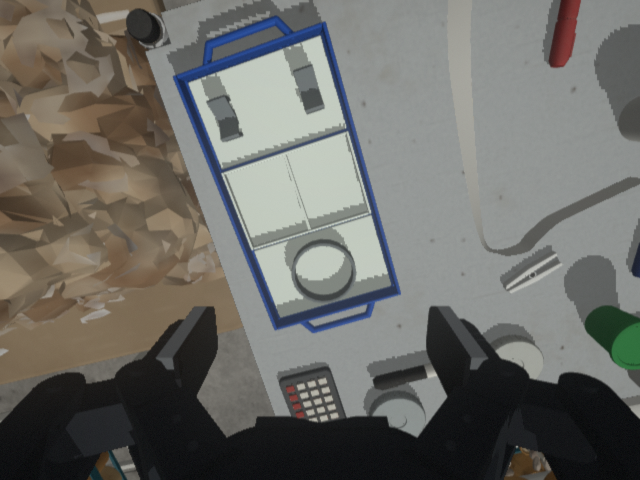

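```bash
python3 - <<'E'
from h import *
z=np.load('pics/w1.npz');c={k:z[k] for k in('K','eye','orientation')};p=z['p'];C=z['C']
hsv=cv2.cvtColor(p,cv2.COLOR_BGR2HSV)
print('bench z',np.median(C[150:200,420:450,2]))
m=((hsv[...,0]>105)&(hsv[...,0]<125)&(hsv[...,1]>150));m[340:]=0;m[:,410:]=0;m[:,:170]=0
q=C[m&(C[...,2]>.02)&(C[...,2]<.035)]
(cx,cy),wh,a=cv2.minAreaRect((q[:,:2]*1000).astype(np.float32));print('caddy incl handles?',cx,cy,wh,a)
o=ortho(c,p,.016,.36,.72,-.38,-.18,1600)
cv2.imwrite('pics/cadtop.png',o)
print(o.shape)
for nm,uv in dict(c1=(178,78),c2=(325,25),c3=(399,293),c4=(276,328)).items(): print(nm,onz(c,*uv,.026).round(4))
for nm,uv in dict(ring=(323,270)).items(): print(nm,onz(c,*uv,.026).round(4))
# ring pts
m=(hsv[...,1]<60)&(C[...,2]>.022)&(C[...,2]<.032)
m[:225]=0;m[310:]=0;m[:,:280]=0;m[:,370:]=0
q=C[m];print(len(q))
(cx,cy),r=cv2.minEnclosingCircle((q[:,:2]*1000).astype(np.float32));print('ring',cx,cy,r)
A=np.c_[2*q[:,:2],np.ones(len(q))];s=np.linalg.lstsq(A,(q[:,:2]**2).sum(1),rcond=None)[0];print('fit',s[:2],np.sqrt(s[2]+s[0]**2+s[1]**2))
E
```

```text
bench z 0.001703453352246448
caddy incl handles? 536.2421875 -281.123291015625 (336.39434814453125, 158.35523986816406) 3.4827826023101807
(576, 320, 3)
c1 [ 0.3954 -0.3643  0.026 ]
c2 [ 0.3864 -0.2114  0.026 ]
c3 [ 0.6793 -0.1947  0.026 ]
c4 [ 0.6881 -0.349   0.026 ]
ring [ 0.6288 -0.2747  0.026 ]
720
ring 633.0895385742188 -275.5238037109375 38.12827682495117
fit [ 0.63240757 -0.27529557] 0.035686258776458556
```

View pics/cadtop.png

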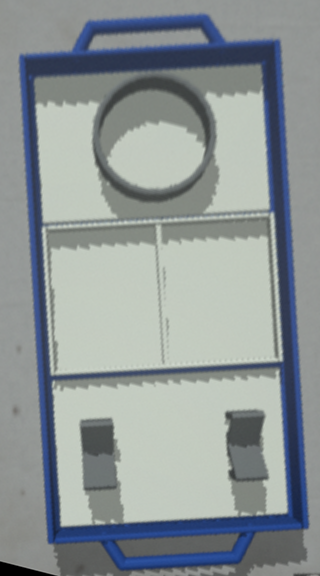

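```bash
python3 -m creep '[[0,[12,37,-12],0],[0,[12,37,-12],0],[0,[12,37,-12],0],[0,[12,37,-12],0],[0,[12,37,-12],0],[0,[12,37,-12],0],[0,[12,37,-12],0],[0,[12,37,-12],0]]'; python3 -m creep '[[0,[12,37,-12],0],[0,[12,37,-12],-0.03],[0,[2,0,-20],0],[0,[0,0,0],0],[0,[0,0,0],0],[0,[0,0,0],0],[0,[0,0,0],0],[0,[0,0,0],0]]';  python3 st.py; python3 - <<'E'
from h import *
c=get_calibration('wrist');p,d=read_camera('wrist');C=cloud(c,d)
cv2.imwrite('pics/w2.png',p)
hsv=cv2.cvtColor(p,cv2.COLOR_BGR2HSV)
m=(C[...,2]>.008)&(C[...,2]<.03)&(C[...,0]>.6)&(C[...,0]<.76)&(C[...,1]>.07)&(C[...,1]<.15)
q=C[m];print(len(q),cv2.minAreaRect((q[:,:2]*1000).astype(np.float32)),q[:,2].max())
E
```

```text
time: 3.63
tool_pos: [0.6494, 0.039, 0.1767]
tcp_rot: [0.195, 1.561, -0.194]
wrist_force: [-0.0, 0.6, 0.0]
width: 0.998
time: 4.3
tool_pos: [0.6764, 0.1086, 0.1344]
tcp_rot: [0.221, 1.557, -0.22]
wrist_force: [0.5, -0.1, -0.8]
width: 1.0
t 4.3 tcp [676.4 108.6 134.4] x [ 0.003  0.    -1.   ] jaw deg 73.89 q1,q6 [ 0.123 -1.167] w 85.0 F [ 0.5 -0.1 -0.8]
3507 ((669.1324462890625, 110.349609375), (132.2593994140625, 62.188995361328125), 8.274625778198242) 0.028823769532341115
```

View pics/w2.png

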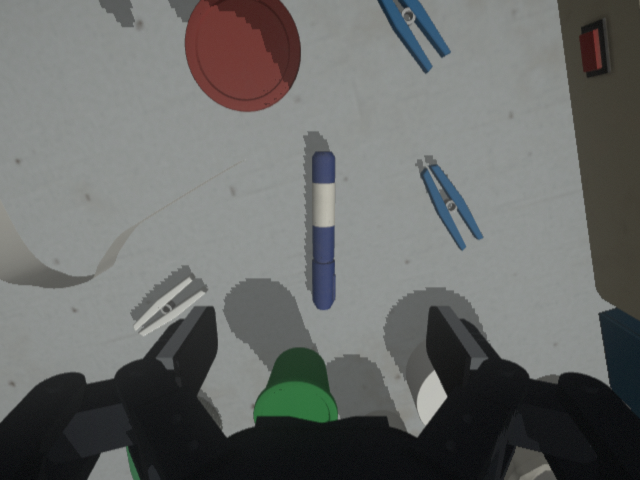

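```bash
python3 - <<'E'
from h import *
c=get_calibration('wrist')
for uv in((323,152),(324,309),(323.5,230.5)):print(onz(c,*uv,.010))
a=onz(c,323,152,.01);b=onz(c,324,309,.01);print(np.degrees(np.arctan2(*(b-a)[1::-1])),np.linalg.norm(a-b),(a+b)/2)
E
python3 st.py
```

```text
[0.61844269 0.12825582 0.01      ]
[0.73927068 0.09432329 0.01      ]
[0.67483471 0.11241906 0.01      ]
-15.68651801664966 0.125502269618832 [0.67885669 0.11128955 0.01      ]
t 4.35 tcp [676.4 108.6 134.3] x [ 0.002  0.    -1.   ] jaw deg 73.89 q1,q6 [ 0.123 -1.167] w 84.9 F [-0.3  0.   0.3]
```

```bash
python3 -m creep '[[120,[2,3,-30],0],[120,[0,0,-30],0],[120,[0,0,-30],0],[120,[0,0,-20],0],[120,[0,0,-10],0],[120,[0,0,-5],0],[120,[0,0,-4],0],[120,[0,0,0],0]]' 30;python3 st.py; python3 -m creep '[[160,[0,0,0],0],[180,[0,0,0],0],[200,[0,0,0],0],[220,[0,0,0],0],[255,[0,0,0],0],[255,[0,0,0],0],[255,[0,0,0],0],[255,[0,0,0],0]]' 30;python3 st.py
```

```text
time: 5.02
tool_pos: [0.6786, 0.1124, 0.0043]
tcp_rot: [0.22, 1.558, -0.22]
wrist_force: [-0.1, 0.3, 0.5]
width: 0.528
t 5.02 tcp [678.6 112.4   4.3] x [ 0.001  0.    -1.   ] jaw deg 73.94 q1,q6 [ 0.128 -1.163] w 44.9 F [-0.1  0.3  0.5]
time: 5.68
tool_pos: [0.679, 0.1128, 0.0052]
tcp_rot: [0.22, 1.557, -0.219]
wrist_force: [-1.6, 0.3, 4.9]
width: 0.195
t 5.68 tcp [679.  112.8   5.2] x [ 0.003  0.    -1.   ] jaw deg 73.97 q1,q6 [ 0.129 -1.163] w 16.6 F [-1.6  0.3  4.9]
```

```bash
python3 -m creep '[[255,[0,0,5],0],[255,[0,0,20],0],[255,[0,0,30],0],[255,[0,0,40],0],[255,[0,0,40],0],[255,[0,0,10],0],[255,[0,0,0],0],[255,[0,0,0],0]]';python3 st.py; python3 -m creep '[[255,[-20,-34,0],-0.1],[255,[-20,-34,0],-0.1],[255,[-20,-34,0],-0.1],[255,[-20,-34,0],-0.1],[255,[-20,-34,0],-0.1],[255,[-20,-34,0],-0.1],[255,[-20,-34,0],-0.1],[255,[-20,-34,0],-0.1]]';python3 -m creep '[[255,[-20,-34,0],-0.1],[255,[-20,-34,0],-0.1],[255,[-20,-34,0],-0.1],[255,[-18,-25,0],-0.1],[255,[0,0,-5],-0.03],[255,[0,0,-5],0],[255,[0,0,-5],0],[255,[0,0,0],0]]';python3 st.py
python3 - <<'E'
from h import *
p,d=read_camera('scene');cv2.imwrite('pics/s3.png',p)
E
```

```text
time: 6.35
tool_pos: [0.6781, 0.1127, 0.1494]
tcp_rot: [0.22, 1.558, -0.219]
wrist_force: [-0.2, 0.5, -2.0]
width: 0.198
t 6.35 tcp [678.1 112.7 149.4] x [ 0.002  0.    -1.   ] jaw deg 73.97 q1,q6 [ 0.129 -1.163] w 16.8 F [-0.2  0.5 -2. ]
time: 7.02
tool_pos: [0.5143, -0.1599, 0.1452]
tcp_rot: [0.844, 1.407, -0.846]
wrist_force: [-0.1, -0.3, -0.9]
width: 0.193
time: 7.68
tool_pos: [0.4382, -0.2845, 0.1304]
tcp_rot: [1.164, 1.244, -1.164]
wrist_force: [-0.7, -0.5, -0.6]
width: 0.197
t 7.68 tcp [ 438.2 -284.5  130.4] x [-0.004  0.003 -1.   ] jaw deg 3.59 q1,q6 [-0.624 -0.686] w 16.8 F [-0.7 -0.5 -0.6]
```

View pics/s3.png

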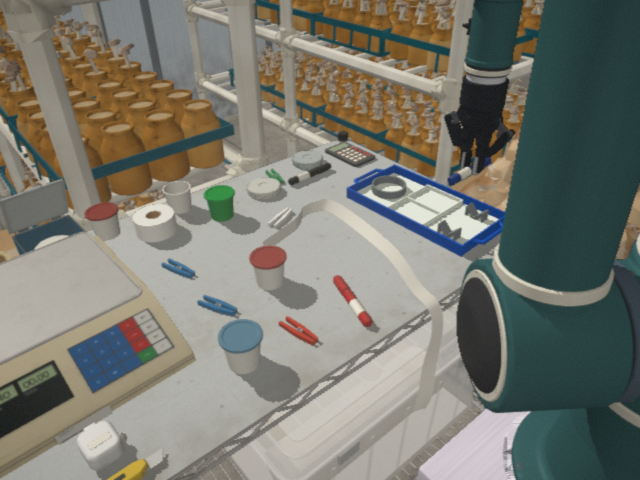

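```bash
python3 - <<'E'
from h import *
c=get_calibration('wrist');p,d=read_camera('wrist');cv2.imwrite('pics/w3.png',p)
np.savez('pics/w3.npz',C=cloud(c,d),p=p)
E
```

```text
(no output)
```

View pics/w3.png

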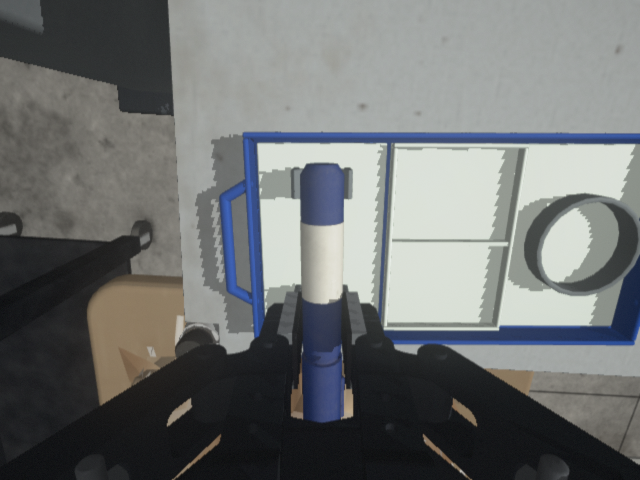

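```bash
python3 -m creep '[[255,[0,-2,-30],0],[255,[0,0,-30],0],[255,[0,0,-20],0],[255,[0,0,-10],0],[255,[0,0,-6],0],[255,[0,0,-4],0],[255,[0,0,-2],0],[255,[0,0,0],0]]';python3 st.py; python3 -m creep '[[255,[0,0,-1],0],[255,[0,0,-1],0],[255,[0,0,-1],0],[255,[0,0,-1],0],[255,[0,0,0],0],[255,[0,0,0],0],[255,[0,0,0],0],[255,[0,0,0],0]]';python3 st.py
```

```text
time: 8.45
tool_pos: [0.4406, -0.2887, 0.0323]
tcp_rot: [1.164, 1.236, -1.163]
wrist_force: [0.7, 0.8, -0.3]
width: 0.192
t 8.45 tcp [ 440.6 -288.7   32.3] x [ 0.001 -0.001 -1.   ] jaw deg 3.52 q1,q6 [-0.627 -0.689] w 16.3 F [ 0.7  0.8 -0.3]
time: 9.12
tool_pos: [0.4397, -0.2884, 0.0275]
tcp_rot: [1.164, 1.237, -1.164]
wrist_force: [0.3, -0.5, 0.1]
width: 0.197
t 9.12 tcp [ 439.7 -288.4   27.5] x [-0.  0. -1.] jaw deg 3.49 q1,q6 [-0.628 -0.689] w 16.7 F [ 0.3 -0.5  0.1]
```

```bash
python3 -m creep '[[255,[-0.5,1,-1],0],[255,[0,0,-1],0],[255,[0,0,-1],0],[255,[0,0,-1],0],[255,[0,0,0],0],[255,[0,0,0],0],[255,[0,0,0],0],[255,[0,0,0],0]]';python3 st.py
```

```text
time: 9.78
tool_pos: [0.4393, -0.2874, 0.0235]
tcp_rot: [1.164, 1.237, -1.164]
wrist_force: [0.3, 0.1, 0.3]
width: 0.196
t 9.78 tcp [ 439.3 -287.4   23.5] x [ 0. -0. -1.] jaw deg 3.5 q1,q6 [-0.627 -0.688] w 16.7 F [0.3 0.1 0.3]
```

```bash
python3 -m creep '[[255,[0,0,-1],0],[255,[0,0,0],0],[255,[0,0,-0.7],0],[255,[0,0,0],0],[255,[0,0,-0.5],0],[255,[0,0,0],0],[255,[0,0,0],0],[255,[0,0,0],0]]';python3 st.py
```

```text
time: 10.45
tool_pos: [0.4392, -0.2875, 0.0222]
tcp_rot: [1.164, 1.238, -1.164]
wrist_force: [-2.7, 2.0, 8.3]
width: 0.201
t 10.45 tcp [ 439.2 -287.5   22.2] x [-0. -0. -1.] jaw deg 3.5 q1,q6 [-0.627 -0.688] w 17.1 F [-2.7  2.   8.3]
```

```bash
python3 -m creep '[[200,[0,0,0],0],[190,[0,0,0],0],[180,[0,0,0],0],[165,[0,0,0],0],[155,[0,0,0],0],[155,[0,0,0],0],[155,[0,0,15],0],[155,[0,0,30],0]]';python3 st.py;python3 -m creep '[[155,[0,0,30],0],[120,[0,0,40],0],[80,[0,0,30],0],[40,[0,0,0],0],[0,[-30,0,0],0],[0,[-20,0,0],0],[0,[0,0,0],0],[0,[0,0,0],0]]';python3 st.py;python3 - <<'E'
from h import *
c=get_calibration('wrist');p,d=read_camera('wrist');cv2.imwrite('pics/w4.png',p)
np.savez('pics/w4.npz',C=cloud(c,d),p=p)
E
```

```text
time: 11.12
tool_pos: [0.436, -0.285, 0.0627]
tcp_rot: [1.165, 1.247, -1.167]
wrist_force: [0.3, -0.1, -0.1]
width: 0.39
t 11.12 tcp [ 436.  -285.    62.7] x [-0.007  0.005 -1.   ] jaw deg 3.5 q1,q6 [-0.627 -0.688] w 33.1 F [ 0.3 -0.1 -0.1]
time: 11.78
tool_pos: [0.3885, -0.2872, 0.1658]
tcp_rot: [1.165, 1.237, -1.165]
wrist_force: [-0.1, -0.7, -0.3]
width: 1.002
t 11.78 tcp [ 388.5 -287.2  165.8] x [ 0.  0. -1.] jaw deg 3.42 q1,q6 [-0.688 -0.748] w 85.2 F [-0.1 -0.7 -0.3]
```

View pics/w4.png

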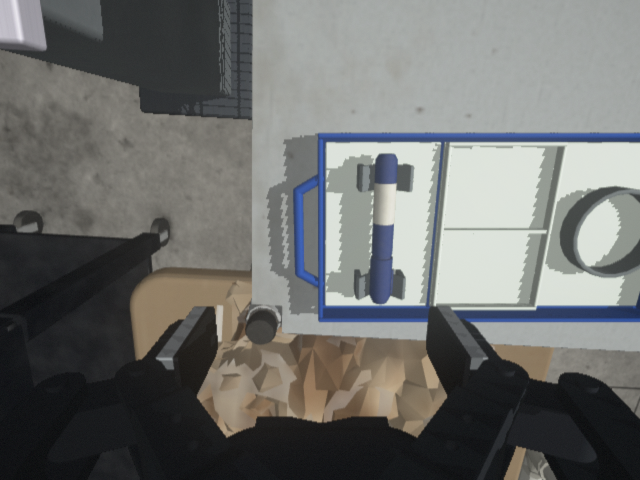

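```bash
python3 -m creep '[[0,[10,40,0],0],[0,[10,40,0],0],[0,[4,40,0],0],[0,[2,40,0],0],[0,[2,40,0],0],[0,[2,40,0],0],[0,[2,40,0],0],[0,[2,40,0],0]]';python3 -m creep '[[0,[0,40,0],0],[0,[0,40,0],0],[0,[0,40,0],0],[0,[0,40,0],0],[0,[0,40,0],0],[0,[0,0,0],0],[0,[0,0,0],0],[0,[0,0,0],0]]';python3 st.py;python3 - <<'E'
from h import *
c=get_calibration('wrist');p,d=read_camera('wrist');cv2.imwrite('pics/w5.png',p);C=cloud(c,d)
hsv=cv2.cvtColor(p,cv2.COLOR_BGR2HSV)
m=(C[...,2]>.05)&(C[...,2]<.065)&(hsv[...,1]>80)&(hsv[...,0]>90)&(hsv[...,0]<125)&(C[...,1]<.28)&(C[...,1]>.18)
q=C[m];print(len(q),q[:,:2].mean(0),q.min(0),q.max(0),cv2.minEnclosingCircle((q[:,:2]*1000).astype(np.float32)))
E
```

```text
time: 12.5
tool_pos: [0.4239, 0.0351, 0.1665]
tcp_rot: [1.165, 1.237, -1.163]
wrist_force: [0.8, -0.2, -0.3]
width: 1.001
time: 13.17
tool_pos: [0.4232, 0.2331, 0.1658]
tcp_rot: [1.162, 1.238, -1.164]
wrist_force: [-0.7, -0.3, -0.1]
width: 1.0
t 13.17 tcp [423.2 233.1 165.8] x [-0.001 -0.001 -1.   ] jaw deg 3.6 q1,q6 [0.452 0.389] w 85.0 F [-0.7 -0.3 -0.1]
358 [0.41647405 0.23209619] [0.39411984 0.20793296 0.05451057] [0.44453912 0.26253293 0.059081  ] ((422.1871032714844, 235.79769897460938), 28.067583084106445)
```

View pics/w5.png

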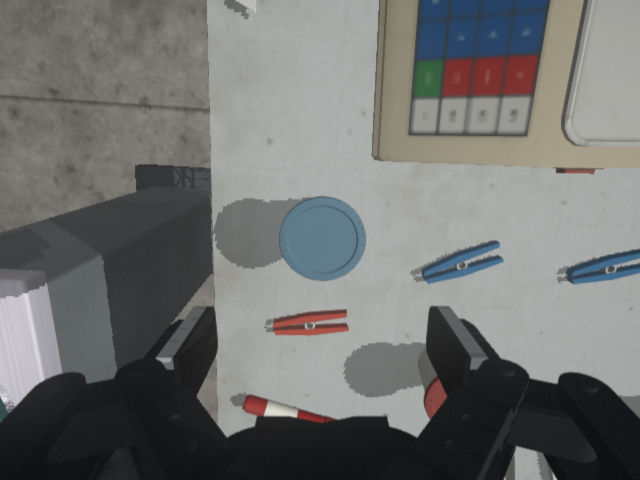

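```bash
python3 - <<'E'
from h import *
c=get_calibration('wrist');print(onz(c,322,239,.058), onz(c,322,197,.058),onz(c,322,280,.058))
E
python3 -m creep '[[0,[0,0,-30],0],[0,[0,0,-30],0],[0,[0,0,-30],0],[0,[0,0,-25],0],[0,[0,0,-12],0],[0,[0,0,-8],0],[0,[0,1,-4],0],[0,[0,0,0],0]]' 40;python3 st.py
```

```text
[0.42461583 0.2351341  0.058     ] [0.42273634 0.2657735  0.058     ] [0.42658404 0.20304838 0.058     ]
time: 13.88
tool_pos: [0.4233, 0.2328, 0.0269]
tcp_rot: [1.165, 1.237, -1.166]
wrist_force: [0.2, -0.3, 0.2]
width: 1.003
t 13.88 tcp [423.3 232.8  26.9] x [-0.001 -0.    -1.   ] jaw deg 3.4 q1,q6 [0.451 0.392] w 85.3 F [ 0.2 -0.3  0.2]
```

Centre is at y≈235; nudge +2 and close.

```bash
python3 -m creep '[[0,[1,2,0],0],[20,[0,0,0],0],[40,[0,0,0],0],[60,[0,0,0],0],[80,[0,0,0],0],[100,[0,0,0],0],[120,[0,0,0],0],[120,[0,0,0],0]]' 40;python3 st.py;python3 -m creep '[[120,[0,0,0],0],[120,[0,0,2],0],[120,[0,0,5],0],[120,[0,0,10],0],[120,[0,0,30],0],[120,[0,0,30],0],[120,[0,0,30],0],[120,[0,0,0],0]]' 40;python3 st.py
python3 - <<'E'
from h import *
p,d=read_camera('side');cv2.imwrite('pics/s5.png',p)
c=get_calibration('wrist');p,d=read_camera('wrist');cv2.imwrite('pics/w6.png',p)
E
```

```text
time: 14.55
tool_pos: [0.4249, 0.2361, 0.0286]
tcp_rot: [1.165, 1.237, -1.163]
wrist_force: [-2.1, -0.9, 6.6]
width: 0.706
t 14.55 tcp [424.9 236.1  28.6] x [ 0.001  0.001 -1.   ] jaw deg 3.52 q1,q6 [0.456 0.395] w 60.0 F [-2.1 -0.9  6.6]
time: 15.22
tool_pos: [0.4287, 0.2379, 0.1418]
tcp_rot: [1.173, 1.233, -1.153]
wrist_force: [1.0, 0.2, 0.4]
width: 0.704
t 15.22 tcp [428.7 237.9 141.8] x [ 0.011  0.005 -1.   ] jaw deg 3.5 q1,q6 [0.456 0.395] w 59.9 F [1.  0.2 0.4]
```

View pics/s5.png

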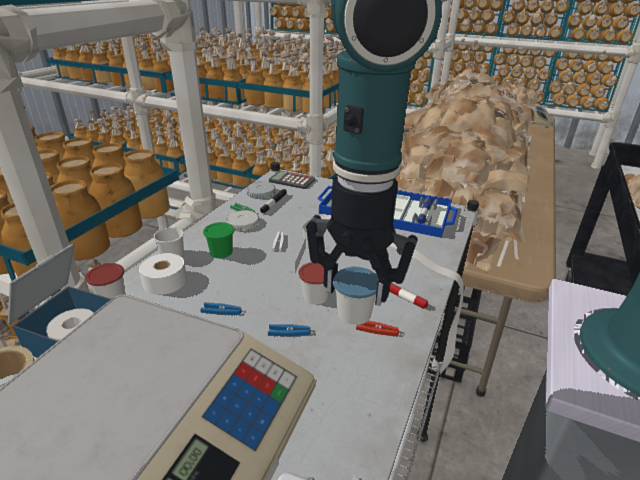

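View pics/w6.png

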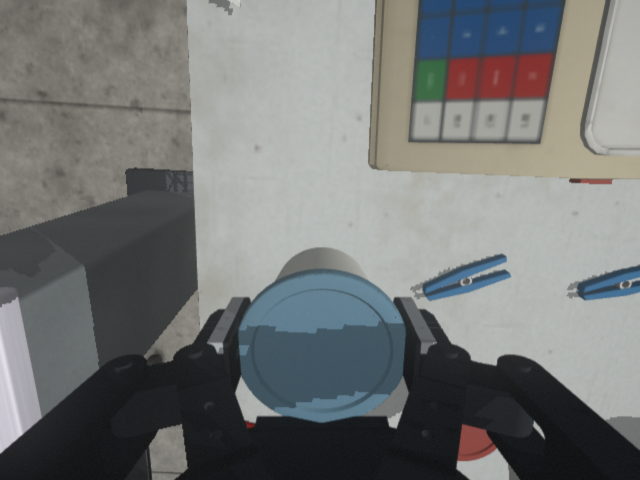

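```bash
python3 -m creep '[[120,[8,-19,0],0],[120,[14,-34,0],0],[120,[16,-38,0],0],[120,[16,-38,0],0],[120,[16,-38,0],0],[120,[16,-38,0],0],[120,[16,-38,0],0],[120,[16,-38,0],0]]';python3 -m creep '[[120,[16,-38,0],0],[120,[16,-38,0],0],[120,[16,-38,0],0],[120,[16,-38,0],0],[120,[16,-38,0],0],[120,[12,-28,0],0],[120,[5,-18,0],0],[120,[0,0,0],0]]'; python3 -m creep '[[120,[0,0,0],0],[120,[0,0,0],0],[120,[0,0,0],0],[120,[0,0,0],0],[120,[0,0,0],0],[120,[0,0,0],0],[120,[0,0,0],0],[120,[0,0,0],0]]';python3 st.py
python3 - <<'E'
from h import *
c=get_calibration('wrist');p,d=read_camera('wrist');cv2.imwrite('pics/w7.png',p);C=cloud(c,d);np.savez('pics/w7.npz',C=C,p=p,**c)
hsv=cv2.cvtColor(p,cv2.COLOR_BGR2HSV)
m=(hsv[...,1]>60)&(hsv[...,0]>90)&(hsv[...,0]<115)&(C[...,2]>.14)
q=C[m];print(len(q),np.median(q,0),q[:,2].max(),cv2.minEnclosingCircle((q[:,:2]*1000).astype(np.float32)))
E
```

```text
time: 15.98
tool_pos: [0.5412, -0.0472, 0.1327]
tcp_rot: [1.163, 1.24, -1.166]
wrist_force: [1.9, 0.9, -0.6]
width: 0.701
time: 16.65
tool_pos: [0.6389, -0.2853, 0.1321]
tcp_rot: [1.165, 1.237, -1.168]
wrist_force: [-0.7, -0.1, -0.1]
width: 0.702
time: 17.32
tool_pos: [0.6393, -0.281, 0.1345]
tcp_rot: [1.164, 1.237, -1.164]
wrist_force: [0.0, -0.3, -0.0]
width: 0.701
t 17.32 tcp [ 639.3 -281.   134.5] x [ 0. -0. -1.] jaw deg 3.52 q1,q6 [-0.45  -0.511] w 59.6 F [ 0.  -0.3 -0. ]
23374 [ 0.64201066 -0.27613531  0.16287973] 0.27722215919129056 ((645.047607421875, -265.3909606933594), 60.38298416137695)
```

View pics/w7.png

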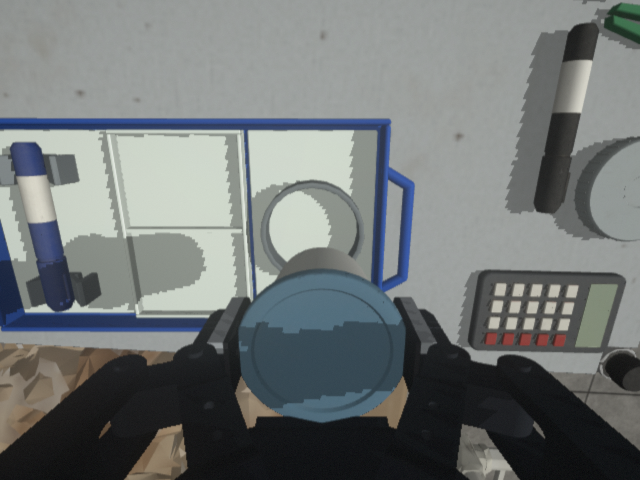

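```bash
python3 - <<'E'
from h import *
z=np.load('pics/w7.npz');C=z['C'];p=z['p'];hsv=cv2.cvtColor(p,cv2.COLOR_BGR2HSV)
m=(hsv[...,1]>60)&(hsv[...,0]>90)&(hsv[...,0]<115)&(C[...,2]>.157)&(C[...,2]<.167);m[:260]=0;m[425:]=0
m=m.astype(np.uint8);k,l,s,ce=cv2.connectedComponentsWithStats(m)
q=C[m>0];print(cv2.minEnclosingCircle((q[:,:2]*1000).astype(np.float32)),q.min(0),q.max(0),np.percentile(q[:,2],[5,50,95]))
m=(hsv[...,1]<60)&(C[...,2]>.023)&(C[...,2]<.031)&(C[...,0]>.58)&(C[...,0]<.69)&(C[...,1]>-.33)&(C[...,1]<-.225)
q=C[m];A=np.c_[2*q[:,:2],np.ones(len(q))];s=np.linalg.lstsq(A,(q[:,:2]**2).sum(1),rcond=None)[0];print(len(q),'ring',s[:2],np.sqrt(s[2]+s[0]**2+s[1]**2))
E
```

```text
((633.7656860351562, -281.41119384765625), 38.06911849975586) [ 0.59604358 -0.3133382   0.1571996 ] [ 0.67111346 -0.24984472  0.16558681] [0.16157846 0.16270536 0.16421212]
1286 ring [ 0.63331478 -0.27471574] 0.03553770876883509
```

```bash
python3 -m creep '[[120,[-6,6,0],0],[120,[0,0,-20],0],[120,[0,0,-30],0],[120,[0,0,-20],0],[120,[0,0,-10],0],[120,[0,0,-6],0],[120,[0,0,-4],0],[120,[0,0,0],0]]';python3 st.py;python3 -m creep '[[120,[0,0,-2],0],[120,[0,0,-2],0],[120,[0,0,0],0],[120,[0,0,-1],0],[120,[0,0,0],0],[120,[0,0,0],0],[120,[0,0,0],0],[120,[0,0,0],0]]';python3 st.py
```

```text
time: 18.03
tool_pos: [0.6334, -0.2754, 0.0443]
tcp_rot: [1.164, 1.237, -1.164]
wrist_force: [-0.4, 0.0, -0.5]
width: 0.703
t 18.03 tcp [ 633.4 -275.4   44.3] x [ 0. -0. -1.] jaw deg 3.5 q1,q6 [-0.446 -0.507] w 59.7 F [-0.4  0.  -0.5]
time: 18.7
tool_pos: [0.6333, -0.2754, 0.0394]
tcp_rot: [1.164, 1.237, -1.164]
wrist_force: [-0.2, 0.2, 0.2]
width: 0.701
t 18.7 tcp [ 633.3 -275.4   39.4] x [ 0. -0. -1.] jaw deg 3.49 q1,q6 [-0.446 -0.507] w 59.6 F [-0.2  0.2  0.2]
```

```bash
python3 -m creep '[[120,[0,0,-1],0],[120,[0,0,0],0],[120,[0,0,-1],0],[120,[0,0,0],0],[120,[0,0,-0.5],0],[120,[0,0,0],0],[120,[0,0,0],0],[120,[0,0,0],0]]';python3 st.py
```

```text
time: 19.37
tool_pos: [0.6332, -0.2754, 0.0368]
tcp_rot: [1.164, 1.237, -1.164]
wrist_force: [-1.0, -0.3, -0.1]
width: 0.7
t 19.37 tcp [ 633.2 -275.4   36.8] x [-0.  0. -1.] jaw deg 3.49 q1,q6 [-0.446 -0.507] w 59.5 F [-1.  -0.3 -0.1]
```

```bash
python3 -m creep '[[120,[0,0,-0.6],0],[120,[0,0,0],0],[120,[0,0,-0.6],0],[120,[0,0,0],0],[120,[0,0,-0.6],0],[120,[0,0,0],0],[120,[0,0,0],0],[120,[0,0,0],0]]';python3 st.py
```

```text
time: 20.03
tool_pos: [0.6333, -0.2757, 0.0367]
tcp_rot: [1.164, 1.237, -1.164]
wrist_force: [-3.1, 1.3, 9.0]
width: 0.706
t 20.03 tcp [ 633.3 -275.7   36.7] x [ 0. -0. -1.] jaw deg 3.5 q1,q6 [-0.446 -0.507] w 60.0 F [-3.1  1.3  9. ]
```

```bash
python3 -m creep '[[70,[0,0,1],0],[60,[0,0,0],0],[40,[0,0,0],0],[20,[0,0,0],0],[0,[0,0,0],0],[0,[0,0,0],0],[0,[0,0,0],0],[0,[0,0,10],0]]';python3 st.py;python3 -m creep '[[0,[0,0,20],0],[0,[0,0,30],0],[0,[0,0,40],0],[0,[0,0,30],0],[0,[0,0,0],0],[0,[0,0,0],0],[0,[0,0,0],0],[0,[0,0,0],0]]';python3 st.py;python3 - <<'E'
from h import *
c=get_calibration('wrist');p,d=read_camera('wrist');cv2.imwrite('pics/w8.png',p)
np.savez('pics/w8.npz',C=cloud(c,d),p=p)
E
```

```text
time: 20.7
tool_pos: [0.6314, -0.2745, 0.0437]
tcp_rot: [1.164, 1.242, -1.166]
wrist_force: [-0.8, -0.0, -0.9]
width: 1.001
t 20.7 tcp [ 631.4 -274.5   43.7] x [-0.004  0.002 -1.   ] jaw deg 3.49 q1,q6 [-0.446 -0.507] w 85.1 F [-0.8 -0.  -0.9]
time: 21.37
tool_pos: [0.6321, -0.2748, 0.1644]
tcp_rot: [1.164, 1.24, -1.165]
wrist_force: [-0.6, -0.1, -0.3]
width: 1.002
t 21.37 tcp [ 632.1 -274.8  164.4] x [-0.003  0.001 -1.   ] jaw deg 3.5 q1,q6 [-0.446 -0.507] w 85.1 F [-0.6 -0.1 -0.3]
```

View pics/w8.png

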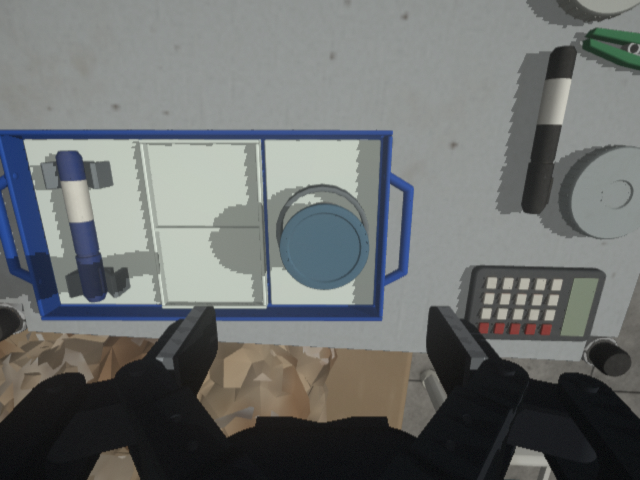

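```bash
python3 - <<'E'
from h import *
z=np.load('pics/w8.npz');C=z['C'];p=z['p'];hsv=cv2.cvtColor(p,cv2.COLOR_BGR2HSV)
m=(hsv[...,1]>60)&(hsv[...,0]>90)&(hsv[...,0]<115)&(C[...,2]>.05)&(C[...,2]<.09)&(C[...,0]>.58)&(C[...,0]<.69)&(C[...,1]>-.33)&(C[...,1]<-.225)
q=C[m];print(len(q),cv2.minEnclosingCircle((q[:,:2]*1000).astype(np.float32)),np.percentile(q[:,2],[1,50,99]))
A=np.c_[q[:,:2]-q[:,:2].mean(0),np.ones(len(q))];print('tilt',np.linalg.lstsq(A,q[:,2],rcond=None)[0])
E
python3 -m creep '[[0,[-7,40,0],-0.1],[0,[-7,40,0],-0.1],[0,[-7,40,0],-0.1],[0,[-7,40,0],-0.1],[0,[-7,40,0],-0.1],[0,[-7,40,0],-0.1],[0,[-7,40,0],-0.1],[0,[-7,40,0],-0.1]]';python3 -m creep '[[0,[-7,40,0],-0.1],[0,[-7,40,0],-0.1],[0,[-7,40,0],-0.1],[0,[-6,40,0],-0.11],[0,[0,0,-10],0],[0,[0,0,0],0],[0,[0,0,0],0],[0,[0,0,0],0]]';python3 st.py
python3 - <<'E'
from h import *
c=get_calibration('wrist');p,d=read_camera('wrist');cv2.imwrite('pics/w9.png',p);C=cloud(c,d)
hsv=cv2.cvtColor(p,cv2.COLOR_BGR2HSV)
for b in((.5,.6,.17,.245),(.63,.74,.17,.25)):
    m=(C[...,2]>.006)&(C[...,2]<.02)&(C[...,0]>b[0])&(C[...,0]<b[1])&(C[...,1]>b[2])&(C[...,1]<b[3])&(hsv[...,1]>100)
    q=C[m];print(len(q),cv2.minAreaRect((q[:,:2]*1000).astype(np.float32)))
E
```

```text
5899 ((634.6730346679688, -275.6172790527344), 31.650394439697266) [0.06308105 0.06487104 0.06704591]
tilt [0.0019059  0.00218862 0.06493618]
time: 22.08
tool_pos: [0.5754, 0.0464, 0.1642]
tcp_rot: [1.73, 0.761, -1.736]
wrist_force: [1.0, -0.2, -0.3]
width: 1.005
time: 22.75
tool_pos: [0.5498, 0.2033, 0.1549]
tcp_rot: [1.986, 0.425, -1.991]
wrist_force: [-0.2, -0.9, -0.1]
width: 1.002
t 22.75 tcp [549.8 203.3 154.9] x [-0.002 -0.001 -1.   ] jaw deg -65.84 q1,q6 [0.312 1.461] w 85.2 F [-0.2 -0.9 -0.1]
1020 ((551.5855712890625, 205.7261505126953), (69.12873840332031, 19.077600479125977), 23.725534439086914)
1650 ((684.1260986328125, 210.58302307128906), (69.43374633789062, 20.544700622558594), 18.83245849609375)
```

View pics/w9.png

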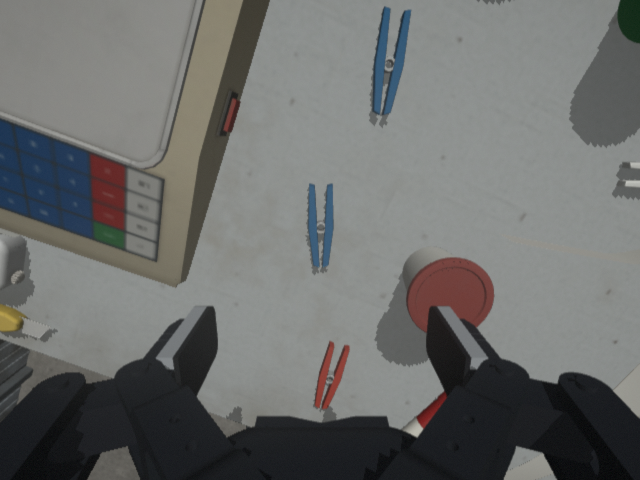

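```bash
python3 - <<'E'
from h import *
c=get_calibration('wrist')
for uv in((321,184),(320,271),(320.5,227.5)):print(onz(c,*uv,.008).round(4))
p=cv2.imread('pics/w9.png');cv2.imwrite('pics/w9c.png',cv2.resize(p[170:285,260:390],None,fx=5,fy=5,interpolation=cv2.INTER_CUBIC))
E
```

```text
[0.5843 0.2195 0.008 ]
[0.5156 0.1898 0.008 ]
[0.5512 0.2052 0.008 ]
```

View pics/w9c.png

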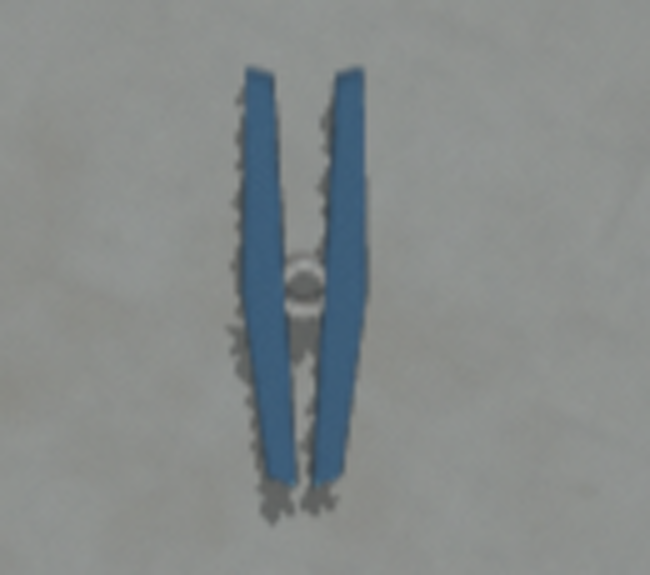

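```bash
python3 -m creep '[[110,[6,4,-30],0],[110,[0,0,-40],0],[110,[0,0,-35],0],[110,[0,0,-20],0],[110,[0,0,-12],0],[110,[0,0,-8],0],[110,[0,0,-4],0],[110,[0,0,-2],0]]' 30;python3 -m creep '[[150,[0,0,0],0],[170,[0,0,0],0],[185,[0,0,0],0],[200,[0,0,0],0],[220,[0,0,0],0],[255,[0,0,0],0],[255,[0,0,0],0],[255,[0,0,0],0]]' 30;python3 st.py
```

```text
time: 23.47
tool_pos: [0.5574, 0.2084, 0.0057]
tcp_rot: [1.991, 0.425, -1.988]
wrist_force: [0.1, 0.4, -0.3]
width: 0.566
time: 24.13
tool_pos: [0.5573, 0.2091, 0.0066]
tcp_rot: [1.991, 0.426, -1.986]
wrist_force: [-1.6, -1.3, 5.8]
width: 0.225
t 24.13 tcp [557.3 209.1   6.6] x [ 0.002  0.001 -1.   ] jaw deg -65.82 q1,q6 [0.317 1.466] w 19.1 F [-1.6 -1.3  5.8]
```

```bash
python3 -m creep '[[255,[0,0,3],0],[255,[0,0,10],0],[255,[0,0,25],0],[255,[0,0,40],0],[255,[0,0,40],0],[255,[0,0,12],0],[255,[0,-20,0],-0.06],[255,[0,-40,0],-0.06]]';python3 st.py;python3 -m creep '[[255,[-1,-40,0],-0.06],[255,[-1,-40,0],-0.06],[255,[-1,-40,0],-0.06],[255,[-1,-40,0],-0.06],[255,[-1,-40,0],0],[255,[-1,-40,0],0],[255,[-1,-40,0],0],[255,[-1,-40,0],0]]';python3 -m creep '[[255,[-1,-40,0],0],[255,[-1,-40,0],0],[255,[-1,-40,0],0],[255,[0,-26,0],0],[255,[0,0,0],0],[255,[0,0,0],0],[255,[0,0,0],0],[255,[0,0,0],0]]';python3 st.py
python3 - <<'E'
from h import *
c=get_calibration('wrist');p,d=read_camera('wrist');cv2.imwrite('pics/w10.png',p)
E
```

```text
time: 24.8
tool_pos: [0.5582, 0.1516, 0.1383]
tcp_rot: [2.066, 0.317, -2.052]
wrist_force: [1.2, -0.2, -0.9]
width: 0.223
t 24.8 tcp [558.2 151.6 138.3] x [ 0.006  0.003 -1.   ] jaw deg -72.62 q1,q6 [0.221 1.488] w 19.0 F [ 1.2 -0.2 -0.9]
time: 25.47
tool_pos: [0.5477, -0.1732, 0.1355]
tcp_rot: [2.191, 0.068, -2.189]
wrist_force: [1.4, -0.1, 0.8]
width: 0.227
time: 26.13
tool_pos: [0.5451, -0.316, 0.1348]
tcp_rot: [2.189, 0.07, -2.191]
wrist_force: [-0.1, -0.2, -1.1]
width: 0.225
t 26.13 tcp [ 545.1 -316.   134.8] x [-0.001  0.001 -1.   ] jaw deg -86.4 q1,q6 [-0.565  0.943] w 19.1 F [-0.1 -0.2 -1.1]
```

View pics/w10.png

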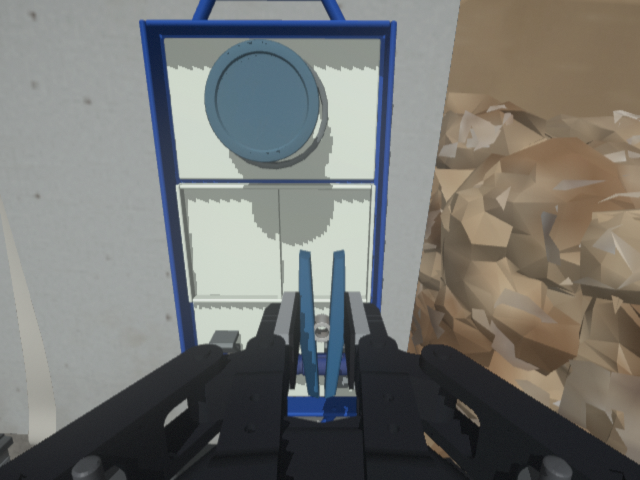

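```bash
python3 -m creep '[[255,[0,-1,-20],0],[255,[0,0,-35],0],[255,[0,0,-30],0],[255,[0,0,-16],0],[255,[0,0,-8],0],[255,[0,0,-5],0],[255,[0,0,-3],0],[255,[0,0,0],0]]';python3 st.py;python3 -m creep '[[255,[0,0,-1],0],[255,[0,0,0],0],[255,[0,0,-1],0],[255,[0,0,0],0],[255,[0,0,-0.7],0],[255,[0,0,0],0],[255,[0,0,0],0],[255,[0,0,0],0]]';python3 st.py
```

```text
time: 26.85
tool_pos: [0.546, -0.3183, 0.0187]
tcp_rot: [2.19, 0.068, -2.188]
wrist_force: [0.0, 0.4, 0.2]
width: 0.223
t 26.85 tcp [ 546.  -318.3   18.7] x [ 0.001 -0.001 -1.   ] jaw deg -86.42 q1,q6 [-0.567  0.941] w 19.0 F [0.  0.4 0.2]
time: 27.52
tool_pos: [0.5452, -0.3184, 0.0153]
tcp_rot: [2.19, 0.068, -2.19]
wrist_force: [-0.3, -1.0, 0.1]
width: 0.222
t 27.52 tcp [ 545.2 -318.4   15.3] x [-0.  0. -1.] jaw deg -86.46 q1,q6 [-0.568  0.941] w 18.9 F [-0.3 -1.   0.1]
```

```bash
python3 -m creep '[[255,[0,0,-0.7],0],[255,[0,0,0],0],[255,[0,0,-0.7],0],[255,[0,0,0],0],[255,[0,0,-0.6],0],[255,[0,0,0],0],[255,[0,0,0],0],[255,[0,0,0],0]]';python3 st.py
```

```text
time: 28.18
tool_pos: [0.5453, -0.3183, 0.0136]
tcp_rot: [2.19, 0.068, -2.19]
wrist_force: [-1.9, 1.2, 3.6]
width: 0.221
t 28.18 tcp [ 545.3 -318.3   13.6] x [ 0. -0. -1.] jaw deg -86.46 q1,q6 [-0.568  0.941] w 18.8 F [-1.9  1.2  3.6]
```

```bash
python3 -m creep '[[195,[0,0,0],0],[185,[0,0,0],0],[178,[0,0,0],0],[175,[0,0,0],0],[175,[0,0,0],0],[175,[0,0,5],0],[175,[0,0,20],0],[175,[0,0,30],0]]';python3 st.py;python3 -m creep '[[120,[0,0,30],0],[80,[0,0,40],0],[0,[0,0,20],0],[0,[0,0,0],0],[0,[0,0,0],0],[0,[0,0,0],0],[0,[0,0,0],0],[0,[0,0,0],0]]';python3 st.py
python3 - <<'E'
from h import *
c=get_calibration('wrist');p,d=read_camera('wrist');cv2.imwrite('pics/w11.png',p)
p,d=read_camera('scene');cv2.imwrite('pics/s11.png',p[165:250,340:520].repeat(4,0).repeat(4,1))
E
```

```text
time: 28.85
tool_pos: [0.5425, -0.3166, 0.0653]
tcp_rot: [2.185, 0.072, -2.199]
wrist_force: [0.3, 0.3, 0.3]
width: 0.316
t 28.85 tcp [ 542.5 -316.6   65.3] x [-0.006  0.004 -1.   ] jaw deg -86.46 q1,q6 [-0.568  0.941] w 26.8 F [0.3 0.3 0.3]
time: 29.52
tool_pos: [0.5439, -0.3176, 0.156]
tcp_rot: [2.188, 0.07, -2.195]
wrist_force: [0.2, 0.1, -0.4]
width: 1.003
t 29.52 tcp [ 543.9 -317.6  156. ] x [-0.003  0.002 -1.   ] jaw deg -86.46 q1,q6 [-0.568  0.941] w 85.2 F [ 0.2  0.1 -0.4]
```

View pics/w11.png

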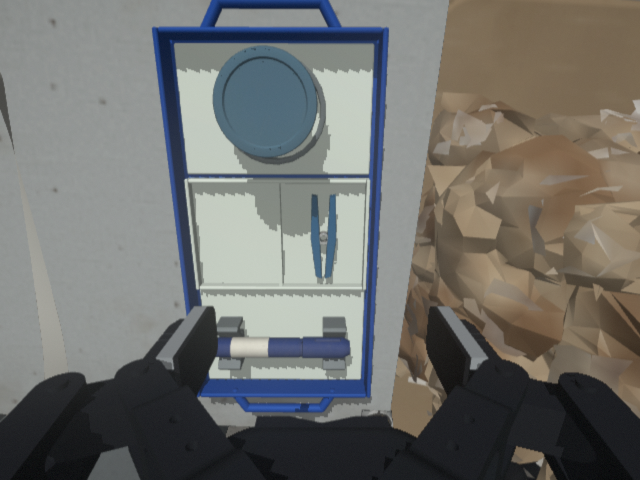

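View pics/s11.png

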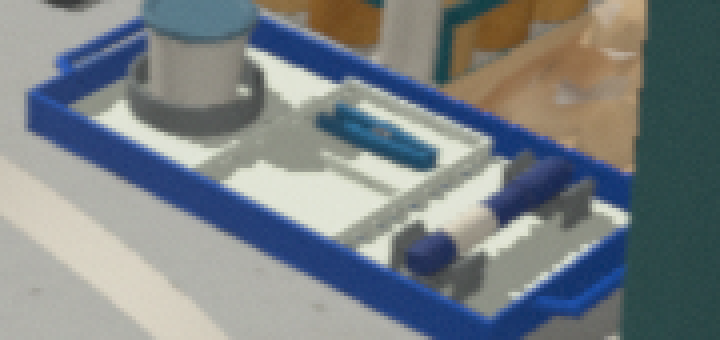

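```bash
python3 -m creep '[[0,[10,38,0],0.03],[0,[10,38,0],0.03],[0,[10,38,0],0.03],[0,[10,38,0],0.03],[0,[10,38,0],0.03],[0,[10,38,0],0.03],[0,[10,38,0],0.03],[0,[10,38,0],0.03]]';python3 -m creep '[[0,[10,38,0],0],[0,[10,38,0],0],[0,[10,38,0],0],[0,[10,38,0],0],[0,[10,38,0],0],[0,[10,33,0],0],[0,[0,0,0],0],[0,[0,0,0],0]]';python3 -m creep '[[0,[0,0,0],0],[0,[0,0,0],0],[0,[0,0,0],0],[0,[0,0,0],0],[0,[0,0,0],0],[0,[0,0,0],0],[0,[0,0,0],0],[0,[0,0,0],0]]';python3 st.py
python3 - <<'E'
from h import *
c=get_calibration('wrist');p,d=read_camera('wrist');cv2.imwrite('pics/w12.png',p);C=cloud(c,d)
hsv=cv2.cvtColor(p,cv2.COLOR_BGR2HSV)
m=(C[...,2]>.006)&(C[...,2]<.02)&(C[...,0]>.63)&(C[...,0]<.74)&(C[...,1]>.17)&(C[...,1]<.25)&(hsv[...,1]>100)
q=C[m];print(len(q),cv2.minAreaRect((q[:,:2]*1000).astype(np.float32)))
v,u=np.nonzero(m);print(u.min(),u.max(),v.min(),v.max())
cv2.imwrite('pics/w12c.png',cv2.resize(p[v.min()-15:v.max()+15,u.min()-30:u.max()+30],None,fx=5,fy=5,interpolation=cv2.INTER_CUBIC))
print(u.min()-30,v.min()-15)
E
```

```text
time: 30.28
tool_pos: [0.625, -0.0125, 0.1575]
tcp_rot: [2.057, 0.315, -2.059]
wrist_force: [1.0, -0.2, -0.7]
width: 1.0
time: 30.95
tool_pos: [0.6849, 0.2108, 0.1569]
tcp_rot: [2.055, 0.316, -2.059]
wrist_force: [-1.0, -0.4, 0.1]
width: 1.001
time: 31.62
tool_pos: [0.6853, 0.2084, 0.1585]
tcp_rot: [2.059, 0.313, -2.059]
wrist_force: [-0.1, 0.5, -0.2]
width: 1.003
t 31.62 tcp [685.3 208.4 158.5] x [ 0.  0. -1.] jaw deg -72.73 q1,q6 [0.26 1.53] w 85.2 F [-0.1  0.5 -0.2]
973 ((684.8153686523438, 210.9206085205078), (68.78023529052734, 19.349346160888672), 17.610652923583984)
308 331 188 267
278 173
```

View pics/w12.png

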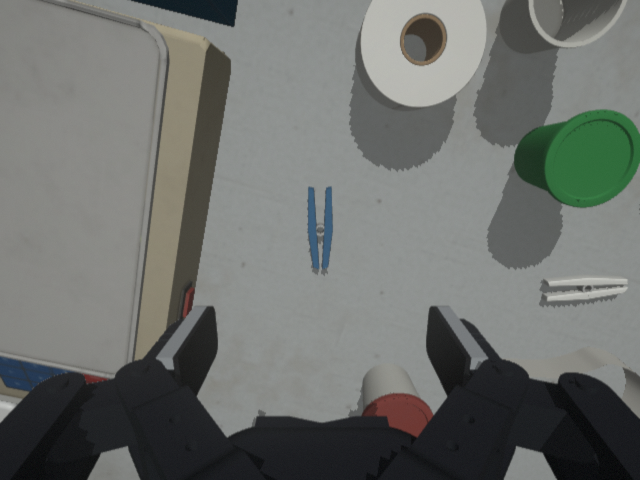

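View pics/w12c.png

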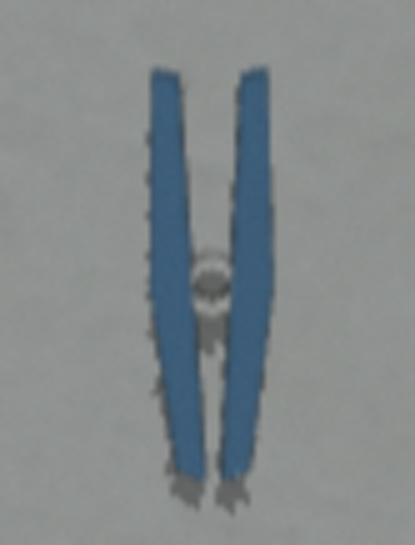

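```bash
python3 -m creep '[[110,[5,4,-30],0],[110,[0,0,-40],0],[110,[0,0,-36],0],[110,[0,0,-22],0],[110,[0,0,-12],0],[110,[0,0,-8],0],[110,[0,0,-4],0],[110,[0,0,-1],0]]' 30;python3 -m creep '[[150,[0,0,0],0],[170,[0,0,0],0],[185,[0,0,0],0],[200,[0,0,0],0],[220,[0,0,0],0],[255,[0,0,0],0],[255,[0,0,0],0],[255,[0,0,0],0]]' 30;python3 st.py
```

```text
time: 32.33
tool_pos: [0.6911, 0.2129, 0.006]
tcp_rot: [2.061, 0.313, -2.057]
wrist_force: [-0.2, -0.3, 0.3]
width: 0.57
time: 33.0
tool_pos: [0.6916, 0.2131, 0.0074]
tcp_rot: [2.062, 0.314, -2.056]
wrist_force: [-0.7, 0.7, 6.4]
width: 0.217
t 33.0 tcp [691.6 213.1   7.4] x [ 0.003  0.001 -1.   ] jaw deg -72.71 q1,q6 [0.264 1.533] w 18.4 F [-0.7  0.7  6.4]
```

```bash
python3 -m creep '[[255,[0,0,3],0],[255,[0,0,10],0],[255,[0,0,25],0],[255,[0,0,40],0],[255,[0,0,40],0],[255,[0,0,12],0],[255,[-6,-19,0],-0.03],[255,[-12,-38,0],-0.03]]';python3 st.py;python3 -m creep '[[255,[-12,-38,0],-0.03],[255,[-12,-38,0],-0.03],[255,[-12,-38,0],-0.03],[255,[-12,-38,0],-0.03],[255,[-13,-38,0],-0.03],[255,[-13,-38,0],-0.03],[255,[-13,-38,0],0],[255,[-13,-38,0],0]]';python3 -m creep '[[255,[-13,-38,0],0],[255,[-13,-38,0],0],[255,[-13,-25,0],0],[255,[-2,0,0],0],[255,[0,0,0],0],[255,[0,0,0],0],[255,[0,0,0],0],[255,[0,0,0],0]]';python3 st.py
python3 - <<'E'
from h import *
c=get_calibration('wrist');p,d=read_camera('wrist');cv2.imwrite('pics/w13.png',p)
E
```

```text
time: 33.67
tool_pos: [0.6748, 0.1591, 0.1389]
tcp_rot: [2.1, 0.259, -2.085]
wrist_force: [0.2, -1.6, -1.5]
width: 0.225
t 33.67 tcp [674.8 159.1 138.9] x [ 0.007  0.003 -1.   ] jaw deg -76.0 q1,q6 [0.195 1.521] w 19.1 F [ 0.2 -1.6 -1.5]
time: 34.33
tool_pos: [0.5712, -0.15, 0.1357]
tcp_rot: [2.19, 0.068, -2.19]
wrist_force: [0.7, -0.3, -0.3]
width: 0.218
time: 35.0
tool_pos: [0.5318, -0.2481, 0.1353]
tcp_rot: [2.189, 0.07, -2.189]
wrist_force: [-0.1, 0.2, 0.4]
width: 0.216
t 35.0 tcp [ 531.8 -248.1  135.3] x [ 0.  0. -1.] jaw deg -86.36 q1,q6 [-0.479  1.028] w 18.4 F [-0.1  0.2  0.4]
```

View pics/w13.png

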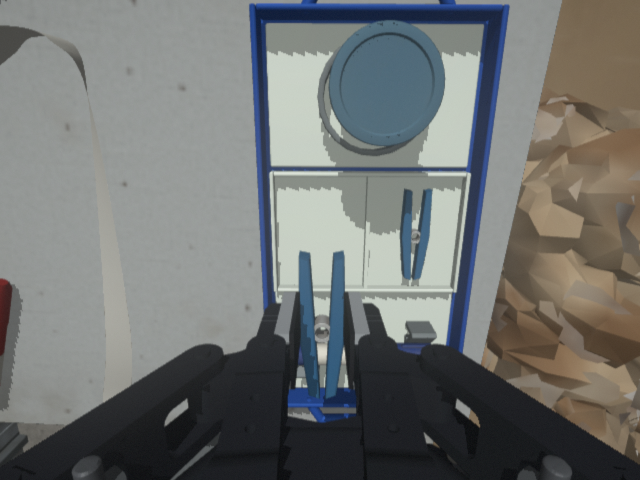

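```bash
python3 -m creep '[[255,[10,2,-20],0],[255,[0,0,-35],0],[255,[0,0,-30],0],[255,[0,0,-16],0],[255,[0,0,-8],0],[255,[0,0,-5],0],[255,[0,0,-3],0],[255,[0,0,0],0]]';python3 st.py;python3 -m creep '[[255,[0,0,-1],0],[255,[0,0,0],0],[255,[0,0,-1],0],[255,[0,0,0],0],[255,[0,0,-1],0],[255,[0,0,0],0],[255,[0,0,0],0],[255,[0,0,0],0]]';python3 st.py
```

```text
time: 35.72
tool_pos: [0.542, -0.2474, 0.0189]
tcp_rot: [2.191, 0.068, -2.188]
wrist_force: [-0.9, 0.1, 0.1]
width: 0.218
t 35.72 tcp [ 542.  -247.4   18.9] x [ 0.001 -0.    -1.   ] jaw deg -86.43 q1,q6 [-0.47   1.039] w 18.5 F [-0.9  0.1  0.1]
time: 36.38
tool_pos: [0.5412, -0.2474, 0.0153]
tcp_rot: [2.19, 0.068, -2.19]
wrist_force: [0.3, 0.0, -0.3]
width: 0.224
t 36.38 tcp [ 541.2 -247.4   15.3] x [-0.  0. -1.] jaw deg -86.46 q1,q6 [-0.471  1.038] w 19.1 F [ 0.3  0.  -0.3]
```

```bash
python3 -m creep '[[255,[0,0,-0.6],0],[255,[0,0,0],0],[255,[0,0,-0.6],0],[255,[0,0,0],0],[255,[0,0,-0.5],0],[255,[0,0,0],0],[255,[0,0,0],0],[255,[0,0,0],0]]';python3 st.py
```

```text
time: 37.05
tool_pos: [0.5413, -0.2474, 0.0143]
tcp_rot: [2.19, 0.068, -2.19]
wrist_force: [-2.2, 1.2, 5.8]
width: 0.221
t 37.05 tcp [ 541.3 -247.4   14.3] x [-0. -0. -1.] jaw deg -86.46 q1,q6 [-0.471  1.038] w 18.8 F [-2.2  1.2  5.8]
```

```bash
python3 -m creep '[[195,[0,0,0],0],[185,[0,0,0],0],[178,[0,0,0],0],[175,[0,0,0],0],[175,[0,0,0],0],[175,[0,0,5],0],[175,[0,0,20],0],[175,[0,0,30],0]]';python3 st.py;python3 -m creep '[[120,[0,0,30],0],[80,[0,0,40],0],[0,[0,0,30],0],[0,[0,0,0],0],[0,[0,0,0],0],[0,[0,0,0],0],[0,[0,0,0],0],[0,[0,0,0],0]]';python3 st.py
python3 - <<'E'
from h import *
c=get_calibration('wrist');p,d=read_camera('wrist');cv2.imwrite('pics/w14.png',p);C=cloud(c,d)
hsv=cv2.cvtColor(p,cv2.COLOR_BGR2HSV)
for b in((.48,.59,-.28,-.21),(.48,.59,-.352,-.285)):
    m=(C[...,2]>.012)&(C[...,2]<.025)&(C[...,0]>b[0])&(C[...,0]<b[1])&(C[...,1]>b[2])&(C[...,1]<b[3])&(hsv[...,1]>110)
    q=C[m];print(len(q),cv2.minAreaRect((q[:,:2]*1000).astype(np.float32)),np.percentile(q[:,2],[50,99]))
p,d=read_camera('scene');cv2.imwrite('pics/s14.png',p)
p,d=read_camera('side');cv2.imwrite('pics/d14.png',p)
E
```

```text
time: 37.72
tool_pos: [0.5384, -0.2459, 0.0658]
tcp_rot: [2.185, 0.072, -2.199]
wrist_force: [0.2, -0.1, 0.1]
width: 0.316
t 37.72 tcp [ 538.4 -245.9   65.8] x [-0.007  0.003 -1.   ] jaw deg -86.46 q1,q6 [-0.471  1.038] w 26.8 F [ 0.2 -0.1  0.1]
time: 38.38
tool_pos: [0.54, -0.2467, 0.1664]
tcp_rot: [2.187, 0.07, -2.194]
wrist_force: [0.4, 0.2, 0.7]
width: 1.003
t 38.38 tcp [ 540.  -246.7  166.4] x [-0.003  0.002 -1.   ] jaw deg -86.46 q1,q6 [-0.471  1.038] w 85.2 F [0.4 0.2 0.7]
791 ((534.2802734375, -246.79981994628906), (68.4716796875, 18.65544891357422), 3.2719781398773193) [0.01692265 0.01843028]
778 ((538.78857421875, -316.9699401855469), (68.26994323730469, 19.568958282470703), 3.876697063446045) [0.01687807 0.01849212]
```

View pics/w14.png

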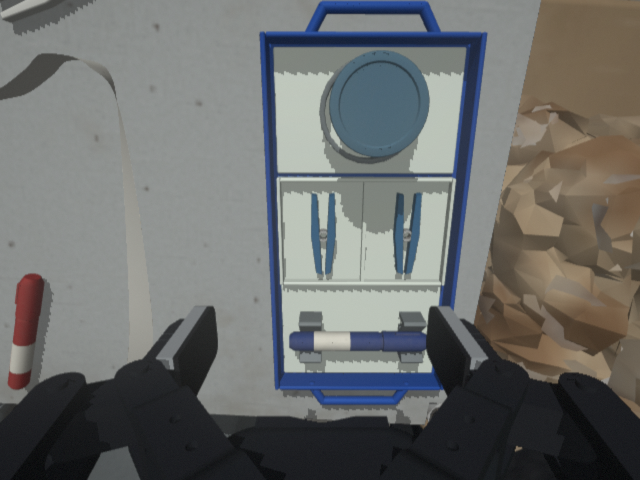

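View pics/s14.png

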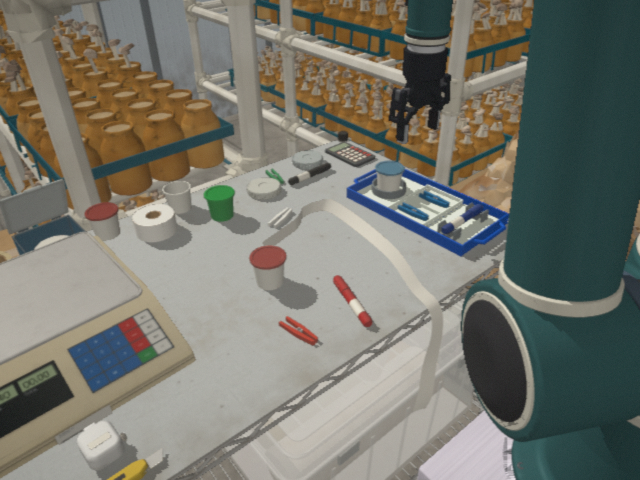

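```bash
python3 -m creep '[[0,[0,0,30],0],[0,[0,0,0],0],[0,[0,0,0],0],[0,[0,0,0],0],[0,[0,0,0],0],[0,[0,0,0],0],[0,[0,0,0],0],[0,[0,0,0],0]]'; python3 -c "from workcell import *;print(finish_job())"
```

```text
time: 39.2
tool_pos: [0.5409, -0.2471, 0.1978]
tcp_rot: [2.189, 0.068, -2.191]
wrist_force: [0.0, 0.8, -0.4]
width: 1.006
the job is handed in; nothing more can be done
None
```

The blue kit is made up in the caddy and handed in at about 39 s of the 120 s allowed, in the order you asked: marker, cup, then pegs.

- **Marker:** the last wrist picture shows it lying across both V saddles. It looks about 2 mm off-centre along its length.
- **Cup:** it stands upright in the ring. The depth reading put the lid's centre within about 2 mm of the ring's centre, and the lid was level.
- **Pegs:** there is one in each pocket, flat (tops about 17 mm above the bench) and in line with the pocket. They measured within about 2 mm of the pocket centres.
- **Other items:** the red marker, red peg, red-lidded cup and the look-alikes are where they were in the last scene picture.

The wrist force stayed under about 10 N in the readings I took. At hand-in the gripper was open and clear above the caddy. No check failed or disagreed; `finish_job()` reports no verdict.

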